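# Put the tools back in their shadow trays

### The job

The block plane, the spirit level and the hammer are lying in one another's tool trays, and the tape measure has been left out on the bench. Put all four back where they belong, each in its own tray, centred on its painted outline and lined up with it: the hammer with its head on the painted head, the others either way round, plane on its sole, tape on its base, level flat on its side. Set the tools down rather than dropping them, and leave the jar of screws standing where it is.

Things in the scene. Friction and masses are not known exactly. Their poses are not given: they have to be found in the camera images.
- plane: block plane on its sole: steel sole 160 x 50 mm, grey upright cheeks 50 mm apart and 28 mm high over the middle 90 mm (grip across them), brass cap sloping over the rear, round dark wooden knob in front; 51 mm tall at the rear, 0.4 to 0.9 kg. Origin: centre of the sole, underside; x towards the knob, z up
- level: small spirit level lying on its side: orange web between two aluminium edges, black end caps, green vials; 200 x 50 x 22 mm, about 0.3 kg; grip across the 50 mm at the middle. Origin: centre of its underside; x along its length, z up
- hammer: small cross-pein hammer lying flat, 218 x 85 x 22 mm, 0.25 kg: steel head across the +x end, pale handle with red tail, 18 mm wide and thick (2 mm off the floor) from x = -8 mm to the head, 24 mm wide behind. It balances near x = 72 mm: grip across the handle at x = 60 mm. Origin: middle of its length, underside; x towards the head, z up
- hammer_head (a point): centre of the hammer's steel head (85 x 20 x 22 mm, long way across the handle), 98 mm from the hammer's origin along its x
- tape: tape measure, black and yellow, standing on its base on the bench: 75 mm long, 36 mm wide (flat sides, steel belt clip standing 3 mm off one of them), 66 mm tall; about 0.3 kg. Grip across the 36 mm at 35 to 40 mm above its base. Origin: centre of its base; x along its length towards the mouth of the blade, z up
- tray_plane: shallow steel tray fixed to the bench, 255 x 120 mm, blue liner (top 5 mm above the bench), rim 4 mm thick and 10 mm high; painted in black at its centre is the outline of the block plane (166 x 54 mm bar, round ends), whose place this is. Origin: bench height under the centre of tray and outline; x along the tray, roughly away from the robot, z up
- tray_level: shallow steel tray fixed to the bench, 255 x 120 mm, red liner (top 5 mm above the bench), rim 4 mm thick and 10 mm high; painted in black at its centre is the outline of the spirit level (206 x 54 mm bar, square ends), whose place this is. Origin: bench height under the centre of tray and outline; x along the tray, roughly away from the robot, z up
- tray_hammer: shallow steel tray fixed to the bench, 255 x 120 mm, yellow liner (top 5 mm above the bench), rim 4 mm thick and 10 mm high; painted in black at its centre is the outline of the hammer (a T, 220 mm long, head at x = 98 mm), whose place this is. Origin: bench height under the centre of tray and outline; x along the tray, roughly away from the robot, z up
- tray_tape: shallow steel tray fixed to the bench, 255 x 120 mm, green liner (top 5 mm above the bench), rim 4 mm thick and 10 mm high; painted in black at its centre is the outline of the tape measure's base (an 80 x 42 mm rectangle), whose place this is. Origin: bench height under the centre of tray and outline; x along the tray, roughly away from the robot, z up
- jar: glass jar of brass screws with a red lid, standing on the bench, not to be moved: 70 mm across, 86 mm tall. Origin: centre of its base, z up. Near it stands an unlisted white glue bottle, 54 mm across, 135 mm tall
Mind the look-alikes: they are no part of the job. What is shaped like the level but pink is not meant.

How it is judged:
By the outcome, as a careful person would: the job done as asked, in the order asked, and still so for the second after the job is handed in, with the robot touching nothing.
It also fails if it takes over 128 s, if anything falls off the work surface, if the arm or the gripper's body presses on something with over 40 N, if the wrist force passes 120 N, or if a joint passes its speed limit or range.

### The arm

A 6-joint arm with a two-finger parallel gripper is mounted at the origin on the work surface. World frame = base frame: x ahead of the robot, y to its left, z up, the work surface at z = 0. Lengths are in m, angles in rad, forces in N, time in s.
With the tool pointing down it reaches from about 0.425 to 0.95 m from the base axis. Payload 3.5 kg.
Tool frame: the origin (TCP) lies on the centre line of the jaws, within the pads' length; the fingertips stand arm.tip_reach ahead of it and the grasp point (between the pads) lies 6 mm ahead of it (arm.tip_reach is the distance from the TCP to the fingertips, in m); x points along the fingers, y is the direction in which the jaws open and shut, and the axes are right-handed (so a half turn about x gives the same grasp; the last joint's range is limited). The gripper opens to 85 mm and grips with 20 to 120 N. Pads are 22 mm wide; open, the fingers measure 114 mm over their backs; the gripper's body (76 mm by 85 mm) begins 54 mm behind the grasp point. The pads swing forward as they close: fully open they stand 13 mm farther back than shut.
Start: joints at [0.957, 0.286, 1.577, -0, 1.279, -0.15], TCP at [0.302, 0.604, 0.256] pointing down, gripper open.
Joint ranges: [-2.77, 2.77], [-0.9, 2.22], [0.21, 2.48], [-1.53, 4.67], [0.24, 2.81], [-2.84, 2.84]. Speed limits (rad/s): [2.79, 2.79, 3.14, 3.14, 3.14, 3.14].

### API

Orientations are given as [roll, pitch, yaw] about the fixed x, y, z axes, in that order (R = Rz(yaw) Ry(pitch) Rx(roll)).
In Python, from rig import arm gives the robot as it stands. The module is installed in compiled form; this text tells all that it offers.
- The arm moves only by the shell command python3 -m pendant 'ROWS' [FORCE]. ROWS is JSON, a list of rows, each an object with "turn": the turn, a rotation vector about the tool's x, y, z in rad, a list of three; "travel": the shift along the tool's x, y, z in m, a list of three; "hand": the closure, from -1 (fully open) to 1 (shut). In form: [{"turn": [rx, ry, rz], "travel": [x, y, z], "hand": hand}, ...]. A call has 1 to 8 rows; each row shifts and turns the pose as measured when the row begins, along the tool's axes as they then stand; what a row does not reach is not made up. A row lasts 1/8 s, in which the tool goes at most 62.5 mm and 10.7 degrees, less where a joint would pass 70% of its speed; a pose out of reach is approached as far as the arm can. A call with a gripper value outside its range is refused whole. The fingers move at their own pace and stop on an object; FORCE is the grip in N (left out, the last holds). Time passes only in rows, so rows that do not move let the fingers close. It gives the time, the measured TCP pose, the force and the opening at its end, in the units of the state.
- arm.get_obs(): the state, without advancing time (a new reading comes with each control period).
- arm.capture(name): name is "scene" or "top" or "wrist"; returns a dict with "image" (420x560x3 uint8, blue, green, red), "fx", "fy", "cx", "cy" (pixels), "view" (4x4, takes a point from world to camera coordinates). Camera axes: x right, y up, looking along -z (the intrinsics and any distortion apply to the point x, -y, -z); pixel columns grow to the right and rows downward; lengths in m; the calibration is good to about 2 mm. A picture is of the moment at which its call begins. There is no depth.
- arm.job_done(): hands the job in, once; it reports no verdict.
Trained networks look in a picture, given as the dict that the camera call returned (one of the last four; its "shot" number tells which), for a name from the list of things; names that differ only in an ending like _2 or _b are one class to them, and where a whole thing is asked for, a point or a joint stands for the part that bears it (a point fixed in the world has none). Each returns a list of dicts, best first, with "confidence" (0 to 1); they miss things now and then, are a little off and sometimes report something else, mostly with a low value. They report only what shows in the picture. A call takes as long as a camera call. They do not tell look-alikes from the thing itself.
- arm.look_for(target, picture): "point" ([x, y, z] in m, in world coordinates, good to about 4 mm: the middle of the surface that is visible of it).
The state is a dict: "clock": time; "joint_pos": joint angles; "joint_velocities": joint speeds; "tau": joint torques, N m; "eef_pos": TCP position; "tcp_rot": TCP orientation; "wrist_force": force on the tool from outside, world axes, zero at the start; "ft_torque": the same for the moment, N m; "opening": opening from 0.0 (shut) to 1.0 (fully open).
Only numpy, scipy, OpenCV 4.12 (cv2) and the standard library are available. Lean on these libraries where they do the work, as an engineer would, in place of code of your own. Each camera call takes 0.05 s, during which the arm holds its last target.

## Working session

There is one attempt and no reset: what is moved stays moved. The work goes in short steps, Python scripts to look and compute and a shell command to move; the robot and the scene stay as the last step left them, time stands still between calls to the robot, and variables do not carry over. Pictures are saved under pics/ and viewed, and the job is handed in when it is done.

```bash
ls; mkdir -p pics
cat > h.py <<'E'
import numpy as np,cv2
from rig import arm
def cap(n,f):
    p=arm.capture(n); cv2.imwrite('pics/'+f,p['image']); return p
E
python3 - <<'E'
from h import *
import pickle
o=arm.get_obs(); print(o, arm.tip_reach)
d={}
for n in ['top','scene']:
    p=cap(n,n+'0.png'); print(n,p.keys(),p['fx'],p['fy'],p['cx'],p['cy'],p.get('dist'),p['view'].round(4).tolist() if hasattr(p['view'],'round') else p['view'])
    d[n]=p
    for t in ['plane','level','hammer','hammer_head','tape','jar','tray_plane','tray_level','tray_hammer','tray_tape']:
        print(t,[(np.round(r['point'],3).tolist(),round(r['confidence'],2)) for r in arm.look_for(t,p)])
pickle.dump(d,open('d0.pkl','wb'))
print(arm.get_obs()['clock'])
E
```

```text
pics
{'clock': 0.0, 'joint_pos': array([ 9.57041634e-01,  2.87201221e-01,  1.57819908e+00,  4.44926883e-06,
        1.27864091e+00, -1.49989229e-01]), 'joint_velocities': array([ 0.00093186, -0.00079041,  0.00034956,  0.00147382,  0.00134004,
        0.00183441]), 'tau': array([-1.03804326e-03, -4.05985236e+01, -2.92622226e+01, -1.59916167e-04,
        5.83714034e-03,  3.64060526e-06]), 'eef_pos': array([0.30154757, 0.60321023, 0.25491147]), 'tcp_rot': array([-1.72252437,  1.56834777, -2.18629112]), 'wrist_force': array([ 0.34841771,  0.20045085, -0.29053833]), 'ft_torque': array([-0.00386928,  0.02515123, -0.00011466]), 'opening': 1.0021598315607778} 0.025
top dict_keys(['image', 'fx', 'fy', 'cx', 'cy', 'view', 'shot']) 418.3929868248641 418.3929868248641 280.214031183842 212.14327986465204 None [[-0.0153, -0.9998, -0.0092, -0.1044], [0.9926, -0.0163, 0.1203, -0.5204], [-0.1205, -0.0073, 0.9927, -1.1895], [0.0, 0.0, 0.0, 1.0]]
plane [([0.472, -0.094, 0.037], 0.91)]
level [([0.323, -0.51, 0.02], 0.73), ([0.463, -0.284, 0.026], 0.55)]
hammer [([0.501, 0.278, 0.025], 0.73), ([0.469, 0.
[... 479 characters left out ...]
804906 524.5378155804906 282.1591602677175 203.07069285812935 None [[-0.2102, 0.9776, -0.0114, 0.2263], [-0.7168, -0.1462, 0.6818, 0.3178], [0.6649, 0.1515, 0.7314, -1.895], [0.0, 0.0, 0.0, 1.0]]
plane [([0.486, -0.093, 0.031], 0.92), ([0.692, -0.176, 0.078], 0.59)]
level [([0.481, -0.284, 0.026], 0.97), ([0.337, -0.512, 0.018], 0.59)]
hammer [([0.54, 0.28, 0.028], 0.85)]
hammer_head [([0.532, 0.281, 0.024], 0.84)]
tape [([0.698, 0.192, 0.052], 0.72)]
jar [([0.692, -0.175, 0.077], 0.94)]
tray_plane [([0.48, 0.288, 0.003], 0.71)]
tray_level [([0.52, -0.092, 0.004], 0.94)]
tray_hammer [([0.476, -0.266, 0.006], 0.93), ([0.523, -0.094, 0.005], 0.69)]
tray_tape [([0.483, 0.103, 0.005], 0.92)]
1.1
```

View pics/top0.png

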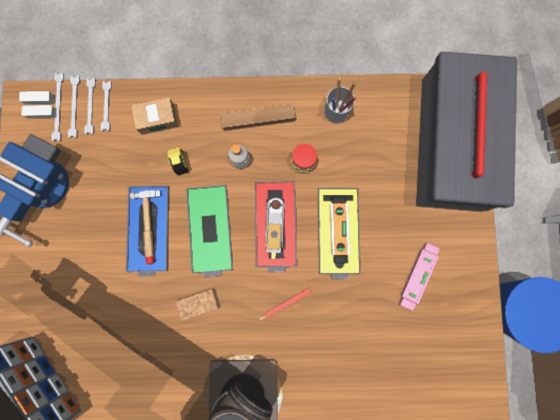

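View pics/scene0.png

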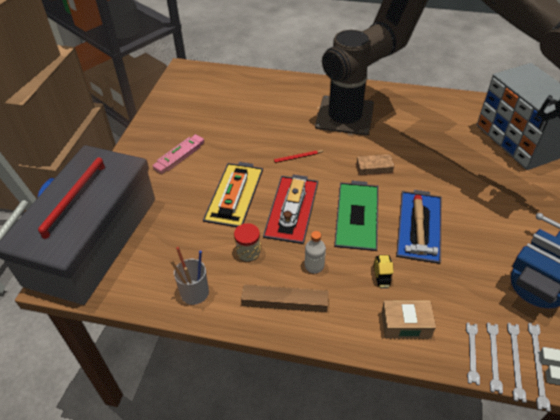

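```bash
cat >> h.py <<'E'
def proj(p,X):
    X=np.atleast_2d(X).astype(float); V=np.array(p['view']); c=X@V[:3,:3].T+V[:3,3]
    return np.stack([p['cx']+p['fx']*c[:,0]/-c[:,2], p['cy']+p['fy']*(-c[:,1])/-c[:,2]],1)
def back(p,uv,z):
    uv=np.atleast_2d(uv).astype(float); V=np.array(p['view']); R=V[:3,:3]; C=-R.T@V[:3,3]
    d=np.stack([(uv[:,0]-p['cx'])/p['fx'],-(uv[:,1]-p['cy'])/p['fy'],-np.ones(len(uv))],1)@R
    t=(z-C[2])/d[:,2]
    return C+t[:,None]*d
def up(p,f,x0,x1,y0,y1,s):
    im=p['image'][y0:y1,x0:x1]; cv2.imwrite('pics/'+f,cv2.resize(im,None,fx=s,fy=s,interpolation=cv2.INTER_CUBIC))
E
python3 - <<'E'
from h import *
import pickle
d=pickle.load(open('d0.pkl','rb'))
for n in d:
    p=d[n]; V=np.array(p['view']); print(n,'cam',-V[:3,:3].T@V[:3,3],'base px',proj(p,[[0,0,0]]))
    hsv=cv2.cvtColor(p['image'],cv2.COLOR_BGR2HSV)
    for nm,lo,hi in [('blue',105,125),('green',50,75),('red',-5,5),('yellow',24,33)]:
        h=hsv[...,0].astype(int); h=np.where(h>170,h-180,h)
        m=((h>=lo)&(h<=hi)&(hsv[...,1]>150)&(hsv[...,2]>60)).astype(np.uint8)
        m=cv2.morphologyEx(m,cv2.MORPH_CLOSE,np.ones((5,5)))
        cs,_=cv2.findContours(m,cv2.RETR_EXTERNAL,cv2.CHAIN_APPROX_NONE)
        for c in cs:
            P=back(p,c[:,0]+0.0,0.005)
            if len(c)<60: continue
            (cx,cy),(w,h2),a=cv2.minAreaRect(P[:,:2].astype(np.float32)*1000)
            print(n,nm,round(cx,1),round(cy,1),round(w,1),round(h2,1),round(a,1))
up(d['top'],'t1.png',110,380,140,290,2.9); up(d['scene'],'s1.png',190,460,140,300,2.9)
E
```

```text
top cam [ 0.37164819 -0.12156075  1.24243254] base px [[243.47908691 395.19007519]]
top blue 216.9 -826.4 166.9 211.1 84.6
top blue 464.9 321.2 207.4 38.5 1.4
top blue 530.8 286.2 107.0 141.5 89.0
top blue 568.3 703.8 115.4 89.5 61.5
top blue 627.4 649.0 84.4 26.4 62.0
top blue 694.8 657.2 163.1 48.6 61.7
top red 582.2 -96.8 57.0 106.0 1.2
top red 693.5 -187.1 71.4 72.0 44.4
top red 784.5 -723.8 31.1 330.4 84.2
scene cam [1.53531376 0.11237862 1.17199552] base px [[344.79098047 115.10032757]]
scene blue 548.8 611.4 114.9 55.5 61.8
scene blue 454.0 315.8 197.8 51.0 3.3
scene blue 476.2 280.1 243.6 108.1 0.7
scene red 613.9 -206.3 82.9 69.5 13.9
scene red 484.4 -98.6 243.7 111.2 0.2
scene red 569.3 -773.3 46.6 347.9 84.6
scene red 257.3 -130.1 16.5 148.1 28.5
scene yellow 461.6 -284.7 103.8 238.6 89.6
```

View pics/t1.png

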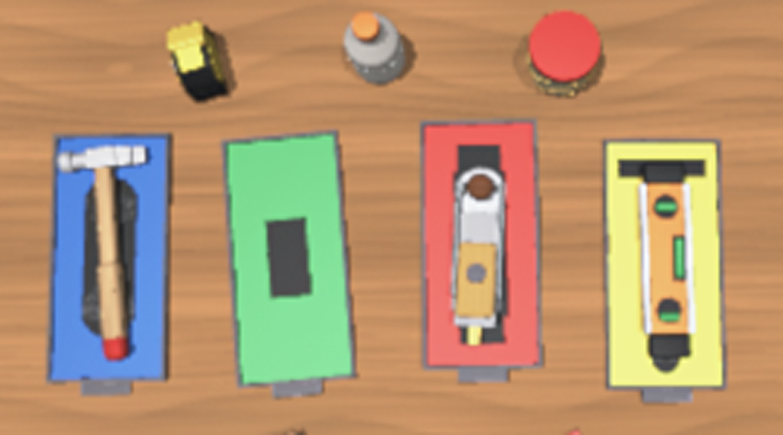

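View pics/s1.png

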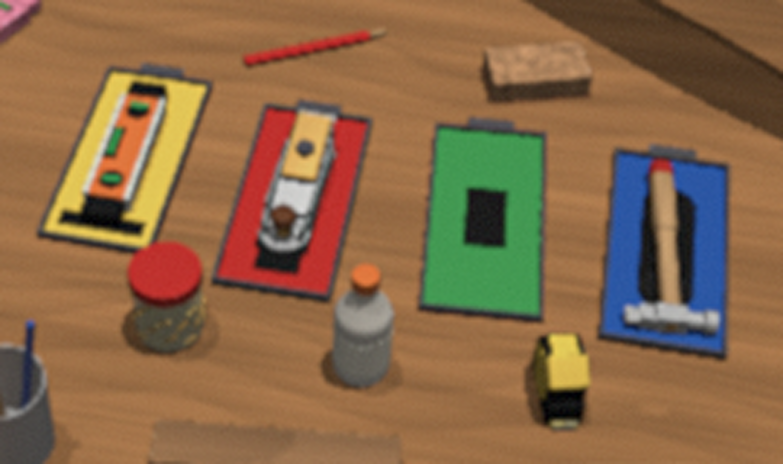

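```bash
python3 - <<'E'
from h import *
import pickle
d=pickle.load(open('d0.pkl','rb'))
T={'green':[(222,142),(337,130),(357,376),(240,386)],'blue':[(54,134),(172,133),(168,381),(48,382)],'red':[(420,123),(535,121),(545,366),(424,368)],'yellow':[(602,140),(719,141),(726,388),(606,389)]}
S={'green':[(435,124),(547,132),(541,321),(420,308)],'blue':[(614,149),(730,164),(725,357),(598,338)],'red':[(265,104),(372,118),(330,299),(213,283)],'yellow':[(109,67),(212,81),(152,250),(37,236)]}
for n,off,D in [('top',(110,140),T),('scene',(190,140),S)]:
    for k,v in D.items():
        P=back(d[n],np.array(v)/2.9+np.array(off),0.01)[:,:2]*1000
        r=cv2.minAreaRect(P.astype(np.float32)); print(n,k,P.round(0).tolist(),P.mean(0).round(1),np.round(r[1],1),round(r[2],1))
E
python3 -m pendant '[{"turn":[0,0,0],"travel":[0,0,0],"hand":-1}]'
python3 - <<'E'
from h import *
p=cap('wrist','w0.png'); print(p['fx'],p['cx'],p['cy'],np.round(p['view'],4).tolist()); V=np.array(p['view']);print(-V[:3,:3].T@V[:3,3])
from scipy.spatial.transform import Rotation as R
o=arm.get_obs(); print(R.from_euler('xyz',o['tcp_rot']).as_matrix().round(3),o['eef_pos'])
E
```

```text
top green [[596.0, 167.0], [606.0, 48.0], [354.0, 28.0], [346.0, 146.0]] [475.6  97. ] [252.8 119.3] 4.6
top blue [[607.0, 341.0], [606.0, 219.0], [352.0, 218.0], [353.0, 340.0]] [479.5 279.5] [255.  122.3] 0.0
top red [[612.0, -38.0], [612.0, -157.0], [361.0, -162.0], [361.0, -40.0]] [486.7 -99. ] [251.8 121.9] 0.5
top yellow [[591.0, -225.0], [588.0, -345.0], [337.0, -343.0], [338.0, -223.0]] [ 463.4 -284. ] [120.3 253.7] 89.4
scene green [[358.0, 31.0], [346.0, 151.0], [604.0, 167.0], [611.0, 51.0]] [479.7 100.2] [258.5 120. ] 3.8
scene blue [[357.0, 222.0], [355.0, 343.0], [612.0, 340.0], [613.0, 222.0]] [484.4 281.9] [120.4 258.1] 90.0
scene red [[364.0, -156.0], [362.0, -37.0], [618.0, -36.0], [621.0, -152.0]] [491.4 -95.3] [257.9 118.6] 0.7
scene yellow [[340.0, -341.0], [340.0, -221.0], [592.0, -222.0], [598.0, -342.0]] [ 467.4 -281.5] [119.2 258.6] 89.8
clock: 1.23
eef_pos: [0.3019, 0.6037, 0.2563]
tcp_rot: [1.641, 1.571, 1.177]
wrist_force: [0.4, -0.3, 0.2]
opening: 1.001
365.3329759814551 279.59933458279943 207.37202515632592 [[0.4472, 0.8944, -0.001, -0.675], [-0.8514, 0.4254, -0.307, 0.0411], [-0.2742, 0.1381, 0.9517, -0.3797], [0.0, 0.0, 0.0, 1.0]]
[0.23276106 0.63868644 0.37331987]
[[-0.     0.447  0.894]
 [-0.     0.894 -0.447]
 [-1.    -0.    -0.   ]] [0.3019116  0.60369205 0.25631125]
```

View pics/w0.png

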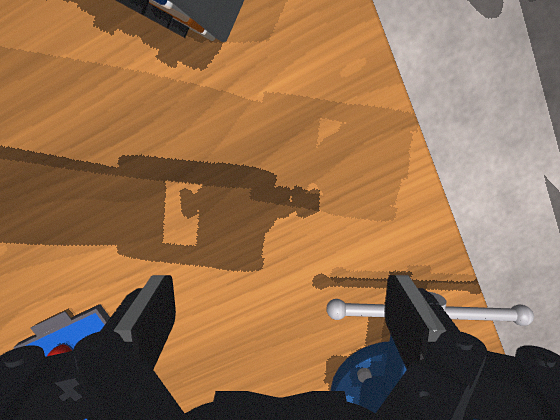

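```bash
cat >> h.py <<'E'
from scipy.spatial.transform import Rotation as R
def st():
    o=arm.get_obs(); M=R.from_euler('xyz',o['tcp_rot']).as_matrix()
    print('t',round(o['clock'],2),'tcp',np.round(o['eef_pos'],4),'yang',round(float(np.degrees(np.arctan2(M[1,1],M[0,1]))),2),'down',M[:,0].round(3),'F',np.round(o['wrist_force'],1),'op',round(o['opening'],3),'j',np.round(o['joint_pos'],2))
    return o,M
def go(P,yd=None):
    "tool-frame travel (after turning to yd) to world TCP target; and turn rx"
    o,M=st()
    cur=np.degrees(np.arctan2(M[1,1],M[0,1])); yd=cur if yd is None else yd
    rx=-np.radians((yd-cur+180)%360-180)
    y=np.array([np.cos(np.radians(yd)),np.sin(np.radians(yd)),0]); x=np.array([0,0,-1.]); z=np.cross(x,y)
    d=np.array(P)-o['eef_pos']
    print('turn rx',round(rx,4),'then travel',np.round([d@x,d@y,d@z],4), '| fix tilt rows: now travel in current axes',np.round(M.T@d,4))
E
python3 -m pendant '[{"turn":[-0.155,0,0],"travel":[-0.015,0,0],"hand":-1},{"turn":[-0.155,0,0],"travel":[-0.015,0,0],"hand":-1},{"turn":[-0.155,0,0],"travel":[-0.015,0,0],"hand":-1},{"turn":[0,0,0],"travel":[0,-0.052,0.031],"hand":-1},{"turn":[0,0,0],"travel":[0,-0.052,0.031],"hand":-1},{"turn":[0,0,0],"travel":[0,-0.052,0.031],"hand":-1},{"turn":[0,0,0],"travel":[0,-0.052,0.031],"hand":-1},{"turn":[0,0,0],"travel":[0,-0.052,0.031],"hand":-1}]'
python3 -c "
from h import *
go([0.55,0.19,0.30],90)"
```

```text
clock: 2.28
eef_pos: [0.4638, 0.3431, 0.3031]
tcp_rot: [0.414, 1.568, 0.44]
wrist_force: [0.8, -0.0, -0.5]
opening: 1.001
t 2.27 tcp [0.4638 0.3431 0.3031] yang 91.49 down [ 0.003  0.001 -1.   ] F [ 0.8 -0.  -0.5] op 1.001 j [ 0.46  0.04  1.77 -0.    1.33 -1.14]
turn rx 0.026 then travel [ 0.0031 -0.1531  0.0862] | fix tilt rows: now travel in current axes [ 0.0032 -0.1553  0.0822]
```

```bash
python3 -m pendant '[{"turn":[0.026,0,0],"travel":[0,-0.052,0.029],"hand":-1},{"turn":[0,0,0],"travel":[0,-0.052,0.029],"hand":-1},{"turn":[0,0,0],"travel":[0,-0.049,0.028],"hand":-1},{"turn":[0,0,0],"travel":[0,0,0],"hand":-1}]'
python3 -c "
from h import *
st()
p=cap('wrist','w1.png')
import pickle; pickle.dump(p,open('w1.pkl','wb'))
for t in ['tape','tray_tape']: print(t,[(np.round(r['point'],3).tolist(),round(r['confidence'],2)) for r in arm.look_for(t,p)])
"
```

```text
clock: 2.78
eef_pos: [0.555, 0.1819, 0.3042]
tcp_rot: [0.284, 1.565, 0.277]
wrist_force: [-0.5, -0.4, 0.3]
opening: 0.998
t 2.77 tcp [0.555  0.1819 0.3042] yang 89.62 down [ 0.006  0.002 -1.   ] F [-0.5 -0.4  0.3] op 0.998 j [ 0.14  0.05  1.76  0.    1.33 -1.42]
tape [([0.657, 0.187, 0.059], 0.77)]
tray_tape [([0.482, 0.102, 0.005], 0.85)]
```

View pics/w1.png

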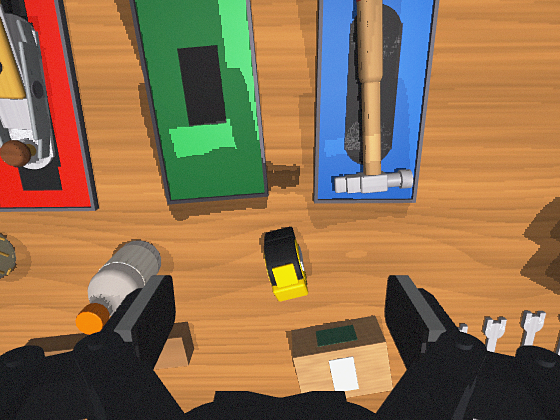

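```bash
cat >> h.py <<'E'
def box(x,y,yaw,L,W,z0,z1):
    a=np.radians(yaw); c,s=np.cos(a),np.sin(a)
    q=np.array([[L/2,W/2],[-L/2,W/2],[-L/2,-W/2],[L/2,-W/2]])@np.array([[c,s],[-s,c]])+[x,y]
    return np.vstack([np.c_[q,[z0]*4],np.c_[q,[z1]*4]])
def draw(im,p,B,off,s,cols=((255,0,255),(255,255,0))):
    uv=(proj(p,B)-off+0.5)*s-0.5
    for k in range(len(B)//4):
        cv2.polylines(im,[np.round(uv[4*k:4*k+4]*8).astype(np.int32)],True,cols[k%2],1,cv2.LINE_AA,3)
def ov(p,f,x0,x1,y0,y1,s,Bs):
    im=cv2.resize(p['image'][y0:y1,x0:x1],None,fx=s,fy=s,interpolation=cv2.INTER_CUBIC)
    for B in Bs: draw(im,p,B,np.array([x0,y0]),s)
    cv2.imwrite('pics/'+f,im)
E
python3 -c "
from h import *
import pickle; p=pickle.load(open('w1.pkl','rb'))
ov(p,'w1a.png',120,320,0,310,1.9*1,[box(.4776,.0986,4.2,.255,.12,.01,.01),box(.4776,.0986,4.2,.08,.042,.005,.005)])
ov(p,'w1b.png',230,340,210,320,5.4,[box(.662,.187,8,.075,.036,0,.066)])
"
```

```text
(no output)
```

View pics/w1a.png

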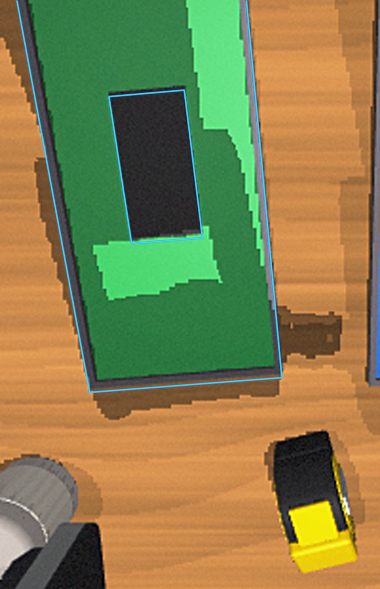

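View pics/w1b.png

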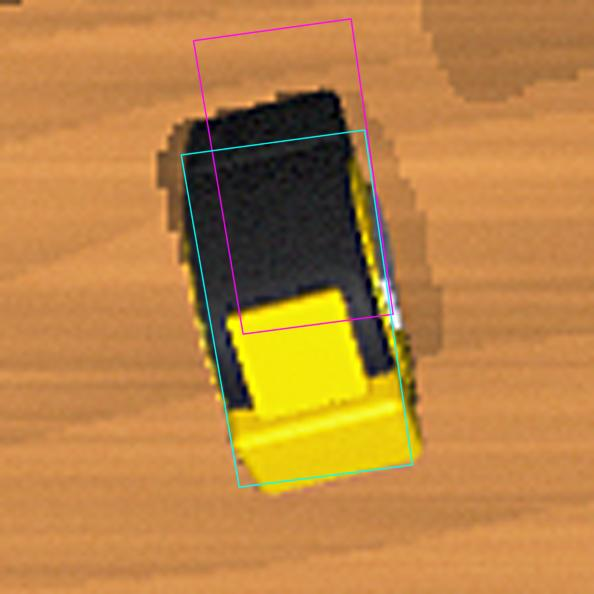

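```bash
python3 -c "
from h import *
import pickle; p=pickle.load(open('w1.pkl','rb')); d=pickle.load(open('d0.pkl','rb'))
print(back(p,[[278.1,230.2],[277,231]],0)*1000)
B=[box(.677,.188,12,.075,.036,0,.066)]
ov(p,'w1b.png',230,340,210,320,5.4,B)
ov(d['top'],'t1b.png',150,210,140,190,9,B)
ov(d['scene'],'s1b.png',360,410,240,300,9,B)
a=[cv2.imread('pics/'+f) for f in ('w1b.png','t1b.png','s1b.png')]
h=max(i.shape[0] for i in a); c=np.hstack([cv2.copyMakeBorder(i,0,h-i.shape[0],0,4,0) for i in a]); print(c.shape)
cv2.imwrite('pics/c1.png',cv2.resize(c,None,fx=.5,fy=.5,interpolation=cv2.INTER_AREA))
"
```

```text
[[644.75865195 179.43047613   0.        ]
 [645.81379976 178.059763     0.        ]]
(594, 1596, 3)
```

View pics/c1.png

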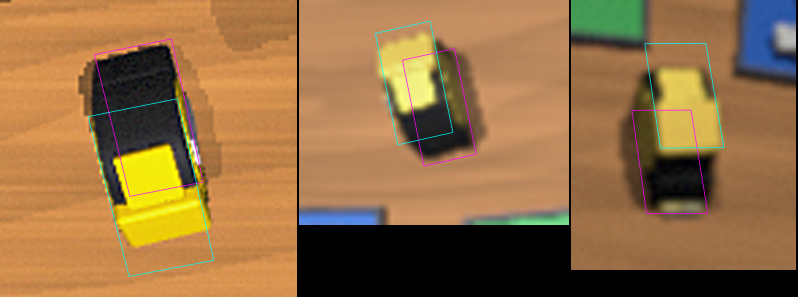

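```bash
python3 -c "
from h import *
go([0.679,0.187,0.12],102)"
```

```text
t 2.92 tcp [0.5532 0.1857 0.3042] yang 89.93 down [ 0.005  0.003 -1.   ] F [ 0.5 -0.  -0.5] op 1.002 j [ 0.15  0.05  1.76  0.    1.33 -1.42]
turn rx -0.2106 then travel [ 0.1842 -0.0249  0.1233] | fix tilt rows: now travel in current axes [0.1848 0.001  0.1249]
```

```bash
python3 -m pendant '[{"turn":[-0.105,0,0],"travel":[0.03,0,0.04],"hand":-1},{"turn":[-0.105,0,0],"travel":[0.03,-0.004,0.042],"hand":-1},{"turn":[0,0,0],"travel":[0.04,-0.008,0.042],"hand":-1},{"turn":[0,0,0],"travel":[0.04,0,0],"hand":-1},{"turn":[0,0,0],"travel":[0.04,0,0],"hand":-1},{"turn":[0,0,0],"travel":[0,0,0],"hand":-1}]' >/dev/null
python3 -c "
from h import *
go([0.679,0.187,0.0435],102)
p=cap('wrist','w2.png')
ov(p,'w2.png',150,420,180,400,2.9,[box(.679,.187,12,.075,.036,0,.066)])"
```

```text
t 3.67 tcp [0.6799 0.2016 0.1227] yang 103.31 down [ 0.009  0.005 -1.   ] F [-0.5  0.5 -0.9] op 1.0 j [ 0.14  0.48  1.58  0.    1.07 -1.66]
turn rx 0.0228 then travel [ 0.0792 -0.0141 -0.0039] | fix tilt rows: now travel in current axes [ 0.0791 -0.0142 -0.005 ]
```

View pics/w2.png

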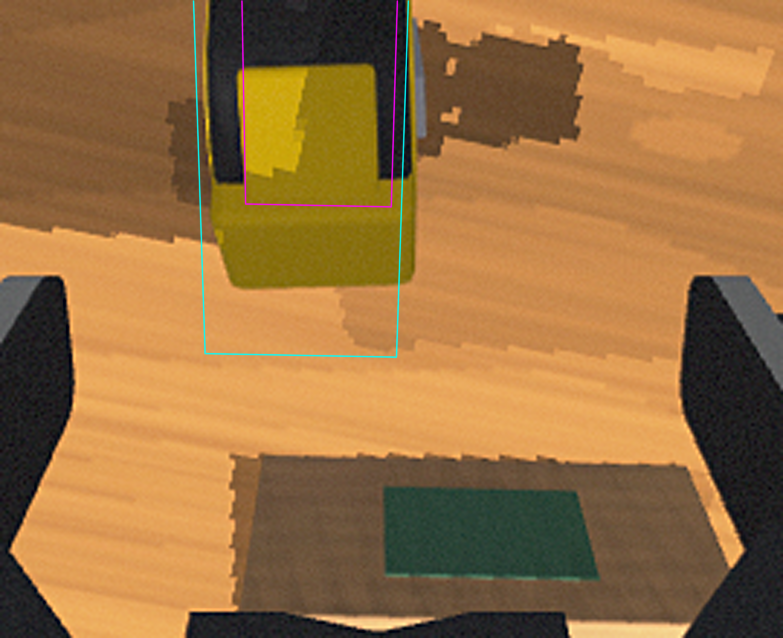

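```bash
python3 -m pendant '[{"turn":[0,0,0],"travel":[0.0,-0.012,-0.004],"hand":-1},{"turn":[0,0,0],"travel":[0.03,0,0],"hand":-1},{"turn":[0,0,0],"travel":[0.03,0,0],"hand":-1},{"turn":[0,0,0],"travel":[0.019,0,0],"hand":-1},{"turn":[0,0,0],"travel":[0,0,0],"hand":-1}]' >/dev/null
python3 -c "
from h import *
go([0.679,0.189,0.0435])
p=cap('wrist','w3.png')"
```

```text
t 4.35 tcp [0.6894 0.1901 0.0609] yang 103.44 down [ 0.038  0.009 -0.999] F [-1.2  0.5  0.1] op 1.001 j [ 0.13  0.55  1.6   0.    0.95 -1.68]
turn rx -0.0 then travel [ 0.0174  0.0013 -0.0103] | fix tilt rows: now travel in current axes [ 0.017   0.0013 -0.011 ]
```

View pics/w3.png

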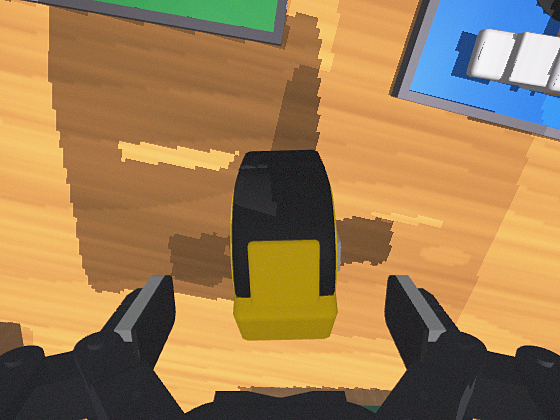

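```bash
cat >> h.py <<'E'
def go(P=None,yd=None,show=True):
    o,M=st()
    cur=np.degrees(np.arctan2(M[1,1],M[0,1])); yd=cur if yd is None else yd
    y=np.array([np.cos(np.radians(yd)),np.sin(np.radians(yd)),0]); x=np.array([0,0,-1.]); z=np.cross(x,y)
    T=np.stack([x,y,z],1); P=o['eef_pos'] if P is None else np.array(P)
    d=P-o['eef_pos']
    print('TURN',R.from_matrix(M.T@T).as_rotvec().round(4),'TRAVEL now-axes',np.round(M.T@d,4),'target-axes',np.round(T.T@d,4))
E
python3 -m pendant '[{"turn":[0,-0.038,0],"travel":[0.01,0.001,-0.008],"hand":-1},{"turn":[0,0,0],"travel":[0.0,0,0],"hand":-1}]' >/dev/null
python3 -c "
from h import *
go([0.679,0.189,0.0435])"
```

```text
t 4.65 tcp [0.6851 0.1896 0.0562] yang 103.45 down [ 0.084  0.019 -0.996] F [-0.4 -0.9  0.5] op 1.0 j [ 0.13  0.53  1.64  0.01  0.88 -1.69]
TURN [0.0001 0.0864 0.0015] TRAVEL now-axes [ 0.0121  0.0008 -0.0071] target-axes [ 0.0127  0.0008 -0.006 ]
```

```bash
python3 -m pendant '[{"turn":[0,0.086,0],"travel":[0.006,0.001,-0.005],"hand":-1},{"turn":[0,0,0],"travel":[0.006,0,0],"hand":-1},{"turn":[0,0,0],"travel":[0.0,0,0],"hand":-1}]' >/dev/null
python3 -c "
from h import *
go([0.679,0.189,0.0435])"
```

```text
t 5.03 tcp [0.6841 0.1899 0.0488] yang 103.45 down [ 0.008 -0.001 -1.   ] F [ 0.3  0.4 -0.2] op 0.998 j [ 0.13  0.57  1.6  -0.    0.96 -1.68]
TURN [0.     0.0075 0.0025] TRAVEL now-axes [ 0.0053  0.0003 -0.0052] target-axes [ 0.0053  0.0003 -0.0051]
```

```bash
python3 -m pendant '[{"turn":[0,0.0075,0],"travel":[0.006,0,-0.006],"hand":-1},{"turn":[0,0,0],"travel":[0,0,0],"hand":-0.2},{"turn":[0,0,0],"travel":[0.0,0,0],"hand":1},{"turn":[0,0,0],"travel":[0.0,0,0],"hand":1},{"turn":[0,0,0],"travel":[0.0,0,0],"hand":1},{"turn":[0,0,0],"travel":[0.0,0,0],"hand":1}]' 40 >/dev/null
python3 -c "
from h import *
go([0.679,0.189,0.0435])
p=cap('wrist','w4.png')"
```

```text
t 5.78 tcp [0.6782 0.1884 0.0434] yang 103.45 down [ 0.002 -0.002 -1.   ] F [-0.2 -0.2 -0.2] op 0.416 j [ 0.13  0.57  1.61 -0.    0.96 -1.68]
TURN [0.     0.0018 0.0026] TRAVEL now-axes [-0.0001  0.0004  0.0009] target-axes [-0.0001  0.0004  0.0009]
```

View pics/w4.png

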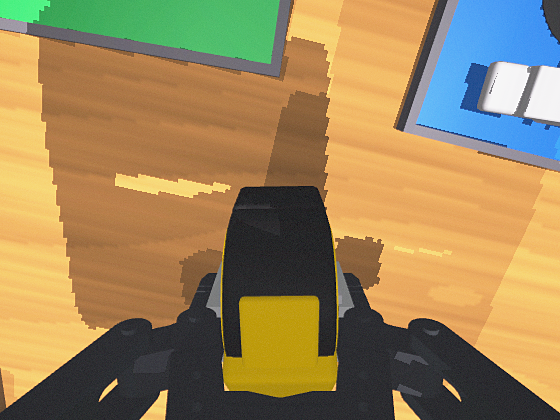

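```bash
python3 -c "
from h import *
p=arm.capture('wrist')
up(p,'w4a.png',200,360,170,330,5)
for z in (0,.01): 
  b=back(p,[[281,187]],z)[0]; print(b)
  a=np.radians(13.4); e=np.array([np.cos(a),np.sin(a)]); n=np.array([-e[1],e[0]]); dd=b[:2]-arm.get_obs()['eef_pos'][:2]; print('along',dd@e,'side',dd@n)
"
```

```text
[0.64360597 0.18005907 0.        ]
along -0.03557275714031832 side -0.00014815196225397356
[0.641046   0.17943644 0.01      ]
along -0.038207322980944404 side -0.00016056418201638306
```

View pics/w4a.png

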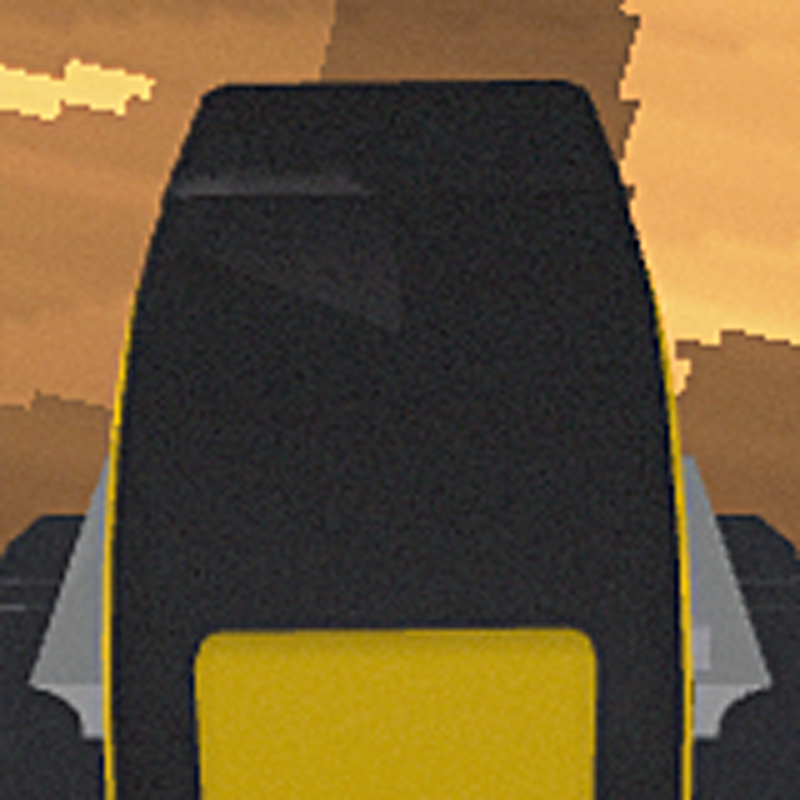

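```bash
python3 -m pendant '[{"turn":[0,0,0],"travel":[-0.03,0,0],"hand":1},{"turn":[0,0,0],"travel":[-0.04,0,0],"hand":1},{"turn":[0.08,0,0],"travel":[-0.02,-0.01,-0.04],"hand":1},{"turn":[0.08,0,0],"travel":[0,-0.014,-0.05],"hand":1},{"turn":[0,0,0],"travel":[0,-0.02,-0.05],"hand":1},{"turn":[0,0,0],"travel":[0,-0.02,-0.05],"hand":1},{"turn":[0,0,0],"travel":[0,0,0],"hand":1}]' >/dev/null
python3 -c "
from h import *
go([0.4765,0.0987,0.0485],94.2)
p=cap('wrist','w5.png')"
```

```text
t 6.75 tcp [0.4839 0.0986 0.1263] yang 94.03 down [-0.018 -0.004 -1.   ] F [ 0.1 -0.1 -4.3] op 0.419 j [-0.    0.05  2.11 -0.01  1.01 -1.64]
TURN [-0.003  -0.0179  0.0029] TRAVEL now-axes [ 0.0779  0.0008 -0.006 ] target-axes [ 0.0778  0.0006 -0.0074]
```

View pics/w5.png

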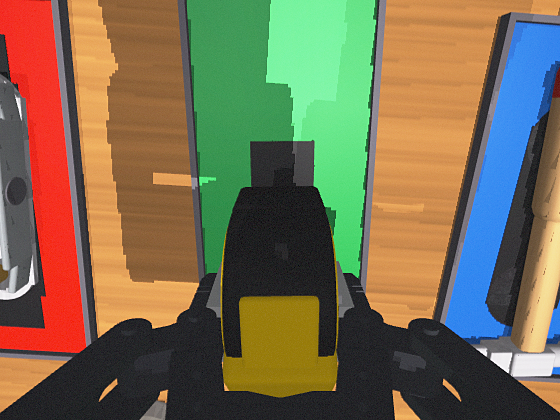

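```bash
python3 -m pendant '[{"turn":[-0.003,-0.018,0],"travel":[0.02,0.001,-0.007],"hand":1},{"turn":[0,0,0],"travel":[0.02,0,0],"hand":1},{"turn":[0,0,0],"travel":[0.015,0,0],"hand":1},{"turn":[0,0,0],"travel":[0.005,0,0],"hand":1},{"turn":[0,0,0],"travel":[0,0,0],"hand":1}]' >/dev/null
python3 -c "
from h import *
go([0.4765,0.0987,0.0485],94.2)
p=cap('wrist','w6.png')
ov(p,'w6.png',130,420,100,320,2.7,[box(.4765,.0987,4.2,.08,.042,.005,.005),box(.4765,.0987,4.2,.255,.12,.01,.01)])"
```

```text
t 7.42 tcp [0.4845 0.1    0.0676] yang 94.25 down [ 0.012 -0.002 -1.   ] F [ 0.1 -0.4 -3.9] op 0.417 j [-0.    0.13  2.14 -0.    0.85 -1.64]
TURN [0.0009 0.012  0.0032] TRAVEL now-axes [ 0.019  -0.0006 -0.0083] target-axes [ 0.0191 -0.0007 -0.0081]
```

View pics/w6.png

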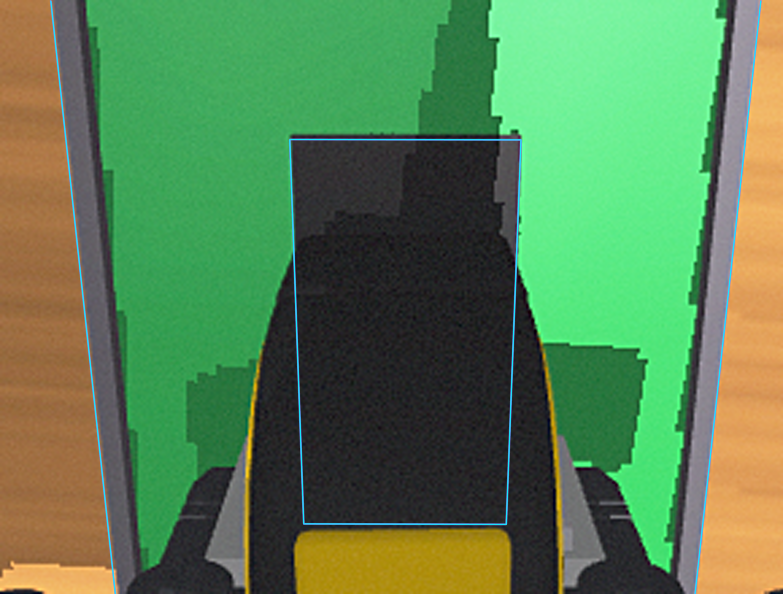

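```bash
python3 -m pendant '[{"turn":[0,0.012,0.003],"travel":[0.008,-0.001,-0.008],"hand":1},{"turn":[0,0,0],"travel":[0.004,0,0],"hand":1},{"turn":[0,0,0],"travel":[0,0,0],"hand":1}]' >/dev/null
python3 -c "
from h import *
go([0.476,0.0987,0.0485],94.2)"
```

```text
t 7.85 tcp [0.4773 0.0983 0.0563] yang 94.25 down [ 0.002 -0.    -1.   ] F [ 0.3 -0.5 -3.2] op 0.42 j [-0.01  0.15  2.16 -0.    0.84 -1.65]
TURN [0.0009 0.0022 0.0003] TRAVEL now-axes [ 0.0078  0.0005 -0.0013] target-axes [ 0.0078  0.0005 -0.0012]
```

```bash
python3 -m pendant '[{"turn":[0,0,0],"travel":[0.004,0,-0.001],"hand":1},{"turn":[0,0,0],"travel":[0.003,0,-0.001],"hand":1},{"turn":[0,0,0],"travel":[0.001,0,0],"hand":1},{"turn":[0,0,0],"travel":[0,0,0],"hand":1}]' >/dev/null
python3 -c "
from h import *
go([0.476,0.0987,0.0485],94.2)
p=cap('wrist','w7.png')
ov(p,'w7.png',130,420,100,320,2.7,[box(.476,.0987,4.2,.08,.042,.005,.005),box(.476,.0987,4.2,.075,.036,.005,.005)])"
```

```text
t 8.35 tcp [0.4756 0.0981 0.0484] yang 94.25 down [ 0.003 -0.    -1.   ] F [-0.3  0.2 -3.6] op 0.417 j [-0.01  0.16  2.16 -0.    0.82 -1.65]
TURN [0.0009 0.0031 0.0004] TRAVEL now-axes [-0.0001  0.0006  0.0004] target-axes [-0.0001  0.0006  0.0004]
```

View pics/w7.png

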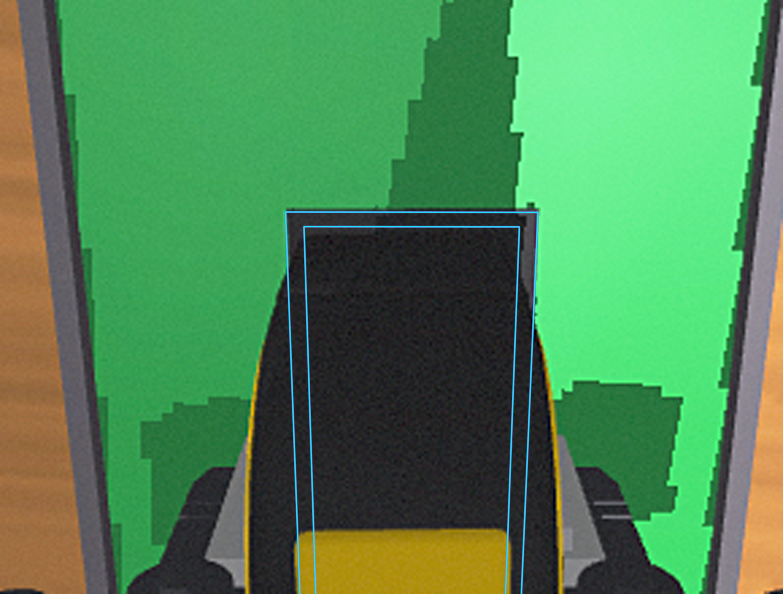

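```bash
python3 -m pendant '[{"turn":[0,0,0],"travel":[0.0015,0,-0.001],"hand":1},{"turn":[0,0,0],"travel":[0,0,0],"hand":1}]' && python3 -m pendant '[{"turn":[0,0,0],"travel":[0.001,0,0],"hand":1},{"turn":[0,0,0],"travel":[0,0,0],"hand":1}]'
```

```text
clock: 8.65
eef_pos: [0.476, 0.0981, 0.0486]
tcp_rot: [-0.097, 1.565, -0.022]
wrist_force: [0.7, -0.1, -4.1]
opening: 0.416
clock: 8.9
eef_pos: [0.4763, 0.0981, 0.0484]
tcp_rot: [-0.117, 1.565, -0.043]
wrist_force: [-1.8, -0.2, -1.1]
opening: 0.42
```

```bash
python3 -m pendant '[{"turn":[0,0,0],"travel":[0,0,0],"hand":0},{"turn":[0,0,0],"travel":[0,0,0],"hand":-0.5},{"turn":[0,0,0],"travel":[0,0,0],"hand":-1},{"turn":[0,0,0],"travel":[0,0,0],"hand":-1},{"turn":[0,0,0],"travel":[-0.02,0,0],"hand":-1},{"turn":[0,0,0],"travel":[-0.04,0,0],"hand":-1},{"turn":[0,0,0],"travel":[-0.06,0,0],"hand":-1},{"turn":[0,0,0],"travel":[-0.06,0,0],"hand":-1}]' 
python3 -c "
from h import *
go([0.45,-0.19,0.32],90)
p=cap('wrist','w8.png')
ov(p,'w8.png',130,420,100,400,2,[box(.476,.0987,4.2,.08,.042,.005,.005),box(.476,.0987,4.2,.075,.036,.005,.071)])"
```

```text
clock: 9.9
eef_pos: [0.4725, 0.0979, 0.2272]
tcp_rot: [3.074, 1.566, -3.136]
wrist_force: [1.1, 0.0, -0.6]
opening: 1.004
t 9.9 tcp [0.4725 0.0979 0.2272] yang 94.23 down [-0.004 -0.    -1.   ] F [ 1.1  0.  -0.6] op 1.004 j [-0.01 -0.12  2.06 -0.    1.2  -1.65]
TURN [ 0.0738 -0.0044 -0.0001] TRAVEL now-axes [-0.0927 -0.2854 -0.0441] target-axes [-0.0928 -0.2879 -0.0225]
```

View pics/w8.png

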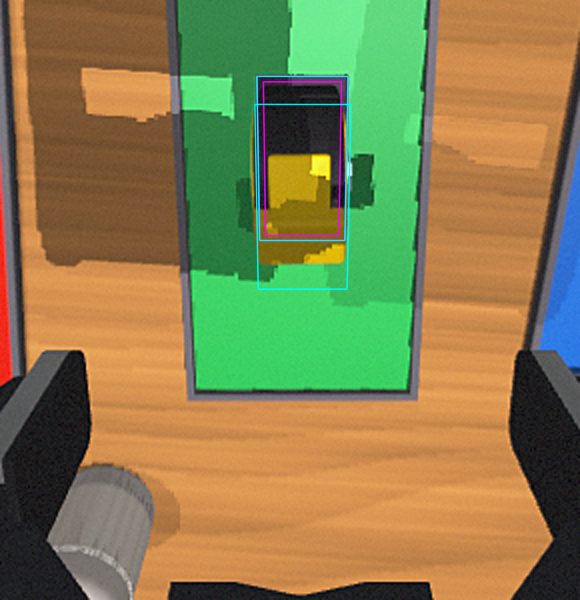

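```bash
python3 -m pendant '[{"turn":[0.074,-0.004,0],"travel":[-0.02,-0.05,-0.006],"hand":-1},{"turn":[0,0,0],"travel":[-0.01,-0.05,-0.006],"hand":-1},{"turn":[0,0,0],"travel":[-0.01,-0.05,-0.006],"hand":-1},{"turn":[0,0,0],"travel":[-0.01,-0.05,-0.006],"hand":-1},{"turn":[0,0,0],"travel":[-0.01,-0.05,-0.006],"hand":-1},{"turn":[0,0,0],"travel":[-0.01,-0.05,-0.006],"hand":-1},{"turn":[0,0,0],"travel":[-0.01,-0.05,-0.006],"hand":-1},{"turn":[0,0,0],"travel":[0,0,0],"hand":-1}]' >/dev/null
python3 -c "
from h import *
import pickle
go([0.46,-0.28,0.32],90)
p=cap('wrist','w9.png'); pickle.dump(p,open('w9.pkl','wb'))
for t in ['level','tray_hammer','tray_level','plane']: print(t,[(np.round(r['point'],3).tolist(),round(r['confidence'],2)) for r in arm.look_for(t,p)])
"
```

```text
t 10.95 tcp [ 0.4374 -0.2626  0.3225] yang 90.08 down [ 0.028 -0.004 -1.   ] F [-0.6  0.8  0.7] op 0.998 j [-0.75 -0.14  1.91  0.02  1.35 -2.32]
TURN [0.0015 0.0281 0.0041] TRAVEL now-axes [ 0.0032 -0.0174  0.0225] target-axes [ 0.0025 -0.0174  0.0226]
level [([0.342, -0.513, 0.018], 0.81), ([0.451, -0.282, 0.027], 0.69)]
tray_hammer [([0.429, -0.277, 0.004], 0.65)]
tray_level [([0.46, -0.109, 0.006], 0.82)]
plane [([0.467, -0.102, 0.035], 0.65)]
```

View pics/w9.png

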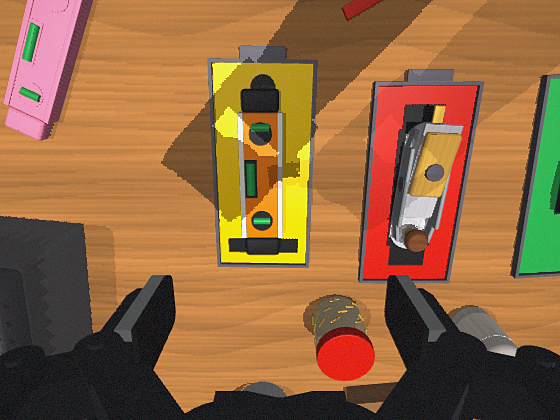

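```bash
python3 -c "
from h import *
import pickle
p=pickle.load(open('w9.pkl','rb'))
Y=(.464,-.283,-0.4);Rd=(.488,-.098,1.0)
Bs=[box(*Y,.255,.12,.01,.01),box(*Rd,.255,.12,.01,.01),box(*Rd,.206,.054,.005,.005)]
ov(p,'w9a.png',200,310,30,280,2.3,Bs+[box(.455,-.282,-0.4,.2,.05,.005,.027)])
ov(p,'w9b.png',350,500,60,300,2.3,Bs+[box(.468,-.103,-5,.16,.05,.005,.033)])
a=[cv2.imread('pics/'+f) for f in ('w9a.png','w9b.png')]
h=max(i.shape[0] for i in a); c=np.hstack([cv2.copyMakeBorder(i,0,h-i.shape[0],0,4,0) for i in a]); print(c.shape)
cv2.imwrite('pics/c2.png',c)
"
```

```text
(575, 606, 3)
```

View pics/c2.png

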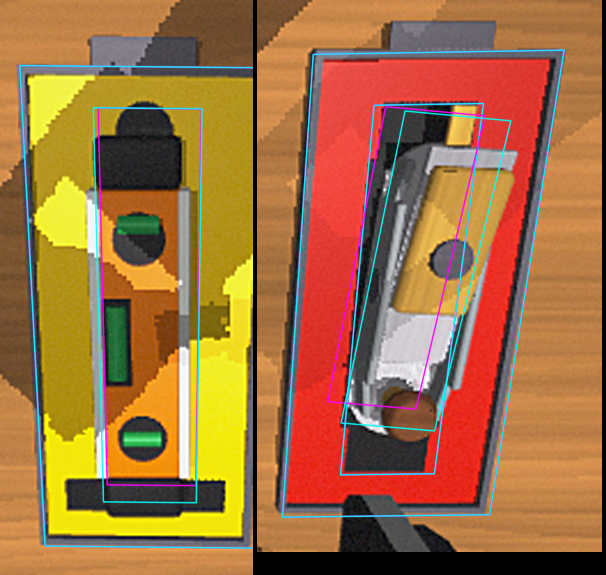

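```bash
python3 -m pendant '[{"turn":[0,0.028,0.004],"travel":[0,0.06,0],"hand":-1},{"turn":[0,0,0],"travel":[0,0.06,0],"hand":-1},{"turn":[0,0,0],"travel":[0,0.06,0],"hand":-1},{"turn":[0,0,0],"travel":[0,0.06,0],"hand":-1},{"turn":[0,0,0],"travel":[0,0.06,0],"hand":-1},{"turn":[0,0,0],"travel":[0,0.06,0],"hand":-1},{"turn":[0,0,0],"travel":[0,0.06,0],"hand":-1},{"turn":[0,0,0],"travel":[0,0.06,0],"hand":-1}]' >/dev/null
python3 -m pendant '[{"turn":[0,0,0],"travel":[0,0.06,0],"hand":-1},{"turn":[0,0,0],"travel":[0,0.03,0],"hand":-1},{"turn":[0,0,0],"travel":[0,0,0],"hand":-1}]' >/dev/null
python3 -c "
from h import *
import pickle
go([0.44,0.28,0.32],90)
p=cap('wrist','w10.png'); pickle.dump(p,open('w10.pkl','wb'))
for t in ['hammer','hammer_head','tray_plane']: print(t,[(np.round(r['point'],3).tolist(),round(r['confidence'],2)) for r in arm.look_for(t,p)])
ov(p,'w10.png',150,450,0,330,1.8,[box(.481,.2805,0,.255,.12,.01,.01),box(.481,.2805,0,.166,.054,.005,.005)])
"
```

```text
t 12.57 tcp [0.4208 0.3379 0.321 ] yang 91.7 down [ 0.002  0.004 -1.   ] F [-0.2 -0.5  0.2] op 0.998 j [ 0.49 -0.06  1.84  0.    1.36 -1.11]
TURN [ 0.0296  0.0017 -0.0041] TRAVEL now-axes [ 0.0008 -0.0584  0.0174] target-axes [ 0.001  -0.0579  0.0192]
hammer [([0.489, 0.284, 0.027], 0.69)]
hammer_head [([0.486, 0.278, 0.022], 0.93)]
tray_plane [([0.452, 0.288, 0.004], 0.94)]
```

View pics/w10.png

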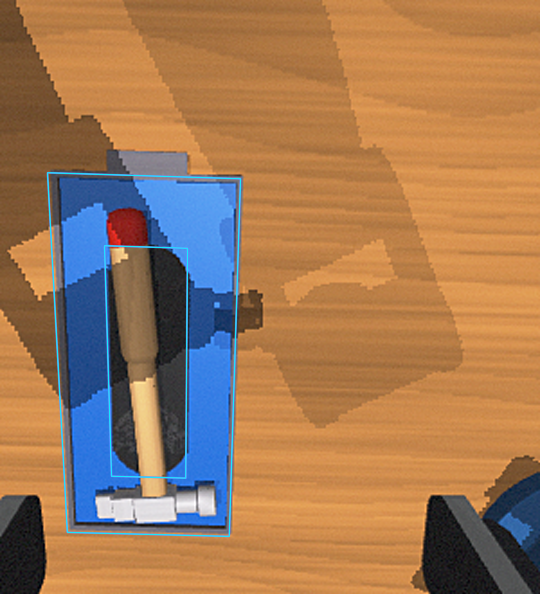

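```bash
python3 -c "
from h import *
import pickle
p=pickle.load(open('w10.pkl','rb'))
f=lambda a:np.array(a)/1.8+[150,0]
for nm,uv,z in [('tail',(126,209),.016),('axis1',(128.5,240),.027),('axisA',(144,380),.025),('axisB',(153.5,490),.025),('headL',(96,503),.016),('headR',(217,500),.016),('headfar',(157,522),.027),('headnear',(157,489),.027)]:
    print(nm,back(p,[f(uv)],z)[0].round(4))
"
```

```text
tail [0.3741 0.2702 0.016 ]
axis1 [0.3918 0.2731 0.027 ]
axisA [0.4832 0.2813 0.025 ]
axisB [0.5643 0.2869 0.025 ]
headL [0.5807 0.2444 0.016 ]
headR [0.5759 0.3315 0.016 ]
headfar [0.5885 0.2894 0.027 ]
headnear [0.5624 0.2896 0.027 ]
```

```bash
python3 -m pendant '[{"turn":[-0.022,0.002,-0.002],"travel":[0.02,-0.012,0.03],"hand":-1},{"turn":[-0.022,0,-0.002],"travel":[0.035,-0.016,0.032],"hand":-0.2},{"turn":[0,0,0],"travel":[0.035,-0.016,0.032],"hand":-0.2},{"turn":[0,0,0],"travel":[0.035,-0.016,0.026],"hand":-0.2},{"turn":[0,0,0],"travel":[0.035,0,0],"hand":-0.2},{"turn":[0,0,0],"travel":[0.025,0,0],"hand":-0.2},{"turn":[0,0,0],"travel":[0,0,0],"hand":-0.2}]' >/dev/null
python3 -c "
from h import *
import pickle
go([0.542,0.2855,0.08],94.2)
p=cap('wrist','w11.png'); pickle.dump(p,open('w11.pkl','wb'))
ov(p,'w11.png',130,430,0,420,1.4,[box(.542,.2855,4.2,.02,.018,.007,.025),box(.58,.288,4.2,.02,.085,.005,.027)])
"
```

```text
t 13.65 tcp [0.5529 0.27   0.1358] yang 93.2 down [ 0.008  0.002 -1.   ] F [-0.8  0.9 -0.5] op 0.6 j [ 0.29  0.28  1.82 -0.    1.03 -1.34]
TURN [-0.0174  0.0078 -0.0014] TRAVEL now-axes [ 0.0557  0.016  -0.0105] target-axes [ 0.0558  0.0163 -0.0098]
```

View pics/w11.png

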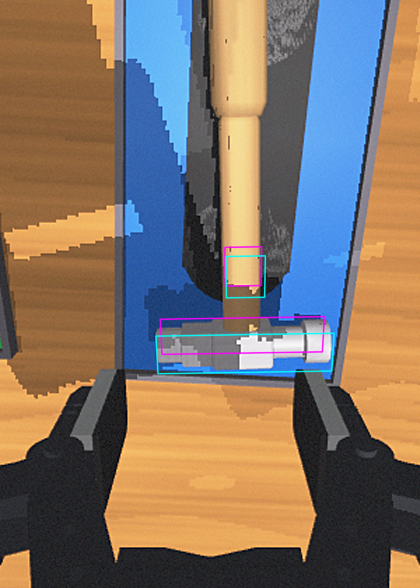

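```bash
python3 -m pendant '[{"turn":[-0.017,0.008,0],"travel":[0.01,0.016,-0.01],"hand":-0.2},{"turn":[0,0,0],"travel":[0.025,0,0],"hand":-0.2},{"turn":[0,0,0],"travel":[0.02,0,0],"hand":-0.2},{"turn":[0,0,0],"travel":[0,0,0],"hand":-0.2}]' >/dev/null
python3 -c "
from h import *
go([0.542,0.285,0.032],94.2)
"
```

```text
t 14.2 tcp [0.5443 0.2893 0.0862] yang 94.32 down [ 0.01   0.006 -1.   ] F [0.5 0.3 0.8] op 0.598 j [ 0.32  0.34  1.84  0.    0.94 -1.32]
TURN [ 0.0021  0.0109 -0.0052] TRAVEL now-axes [ 0.0541 -0.0044 -0.0032] target-axes [ 0.0542 -0.0041 -0.0026]
```

```bash
python3 -m pendant '[{"turn":[0,0.011,-0.005],"travel":[0.01,-0.004,-0.003],"hand":-0.2},{"turn":[0,0,0],"travel":[0.02,0,-0.002],"hand":-0.2},{"turn":[0,0,0],"travel":[0.015,0,-0.002],"hand":-0.2},{"turn":[0,0,0],"travel":[0.005,0,0],"hand":-0.2},{"turn":[0,0,0],"travel":[0,0,0],"hand":-0.2}]' >/dev/null
python3 -c "
from h import *
go([0.542,0.285,0.032],94.2)
p=cap('wrist','w12.png')
"
```

```text
t 14.82 tcp [0.5379 0.285  0.0339] yang 94.34 down [ 0.001  0.    -1.   ] F [0.3 0.7 0.2] op 0.604 j [ 0.32  0.41  1.86  0.    0.86 -1.33]
TURN [ 0.0024  0.0009 -0.0003] TRAVEL now-axes [ 0.0019 -0.0003  0.004 ] target-axes [ 0.0019 -0.0003  0.004 ]
```

View pics/w12.png

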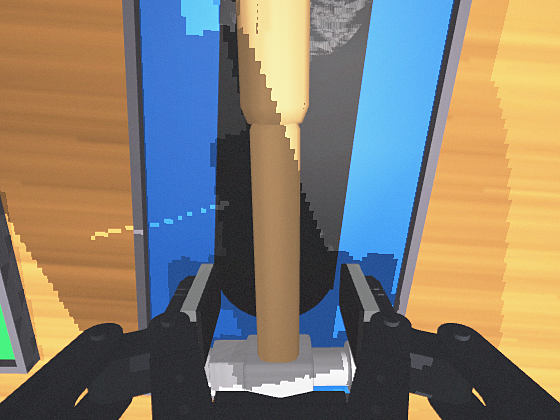

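```bash
python3 -m pendant '[{"turn":[0,0,0],"travel":[0.001,0,0.004],"hand":-0.2},{"turn":[0,0,0],"travel":[0,0,0],"hand":0.3},{"turn":[0,0,0],"travel":[0,0,0],"hand":1},{"turn":[0,0,0],"travel":[0,0,0],"hand":1},{"turn":[0,0,0],"travel":[0,0,0],"hand":1},{"turn":[0,0,0],"travel":[0,0,0],"hand":1}]' 70
python3 -m pendant '[{"turn":[0,0,0],"travel":[-0.015,0,0],"hand":1},{"turn":[0,0,0],"travel":[-0.02,0,0],"hand":1},{"turn":[0,0,0],"travel":[-0.02,0,0],"hand":1},{"turn":[0,0,0],"travel":[0,0,0],"hand":1}]'
python3 -c "
from h import *
go([0.54,0.44,0.09],90)
p=cap('wrist','w13.png')
p=cap('scene','s13.png')
"
```

```text
clock: 15.62
eef_pos: [0.5436, 0.2858, 0.0349]
tcp_rot: [0.243, 1.566, 0.319]
wrist_force: [0.7, -0.7, -0.5]
opening: 0.189
clock: 16.12
eef_pos: [0.5434, 0.2858, 0.0944]
tcp_rot: [0.258, 1.565, 0.334]
wrist_force: [-0.1, 0.8, -2.2]
opening: 0.19
t 16.12 tcp [0.5434 0.2858 0.0944] yang 94.35 down [ 0.005  0.002 -1.   ] F [-0.1  0.8 -2.2] op 0.19 j [ 0.32  0.33  1.84  0.    0.96 -1.33]
TURN [ 0.0759  0.0051 -0.0015] TRAVEL now-axes [0.0047 0.154  0.0083] target-axes [ 0.0044  0.1542 -0.0034]
```

View pics/w13.png

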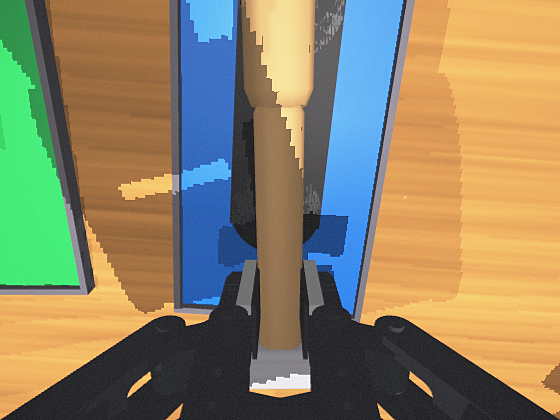

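View pics/s13.png

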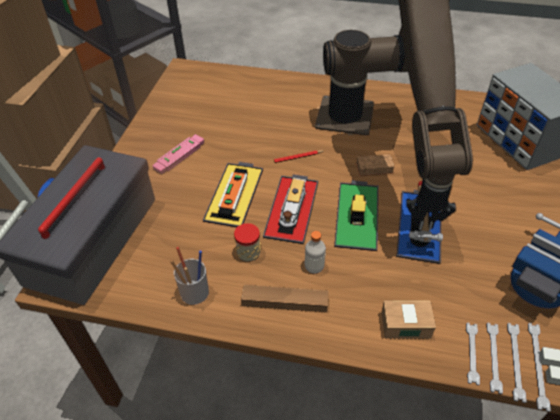

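```bash
python3 -m pendant '[{"turn":[0,0,0],"travel":[0,0.04,0],"hand":1},{"turn":[0,0,0],"travel":[0,0.05,0],"hand":1},{"turn":[0,0,0],"travel":[0,0.05,0],"hand":1},{"turn":[0,0,0],"travel":[0,0,0],"hand":1},{"turn":[0,0,0],"travel":[0.02,0,0],"hand":1},{"turn":[0,0,0],"travel":[0.015,0,0],"hand":1},{"turn":[0,0,0],"travel":[0,0,0],"hand":1}]' >/dev/null
python3 -c "
from h import *
go([0.54,0.44,0.03])
p=cap('scene','s14.png')
up(p,'s14.png',360,560,80,300,2.7)
"
```

```text
t 17.1 tcp [0.5274 0.4231 0.0466] yang 94.09 down [-0.011 -0.007 -1.   ] F [ 0.1 -0.1 -1.5] op 0.197 j [ 0.53  0.52  1.68 -0.    0.95 -1.12]
TURN [-0.     -0.0117  0.0063] TRAVEL now-axes [0.0163 0.0161 0.0139] target-axes [0.0166 0.016  0.0138]
```

View pics/s14.png

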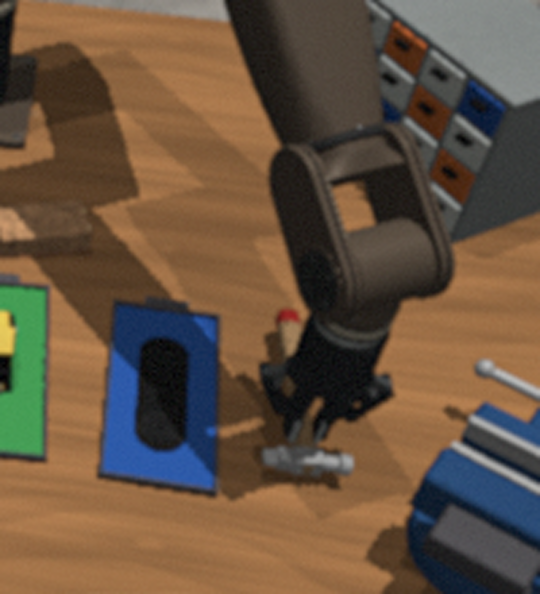

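```bash
python3 -m pendant '[{"turn":[0,-0.012,0.006],"travel":[0.008,0,0],"hand":1},{"turn":[0,0,0],"travel":[0.005,0,0],"hand":1},{"turn":[0,0,0],"travel":[0,0,0],"hand":1}]' && python3 -m pendant '[{"turn":[0,0,0],"travel":[0.002,0,0],"hand":1},{"turn":[0,0,0],"travel":[0,0,0],"hand":1}]'
```

```text
clock: 17.52
eef_pos: [0.5288, 0.4225, 0.0345]
tcp_rot: [0.314, 1.567, 0.383]
wrist_force: [-0.6, -0.9, -2.4]
opening: 0.187
clock: 17.77
eef_pos: [0.5292, 0.4227, 0.033]
tcp_rot: [0.35, 1.566, 0.42]
wrist_force: [-0.6, 0.3, -2.1]
opening: 0.189
```

```bash
python3 -m pendant '[{"turn":[0,0,0],"travel":[0.002,0,0],"hand":1},{"turn":[0,0,0],"travel":[0.001,0,0],"hand":1},{"turn":[0,0,0],"travel":[0,0,0],"hand":1}]' && python3 -m pendant '[{"turn":[0,0,0],"travel":[0.001,0,0],"hand":1},{"turn":[0,0,0],"travel":[0,0,0],"hand":1}]'
```

```text
clock: 18.15
eef_pos: [0.5295, 0.4231, 0.0303]
tcp_rot: [0.366, 1.565, 0.436]
wrist_force: [0.5, 0.2, -2.3]
opening: 0.188
clock: 18.4
eef_pos: [0.5297, 0.4232, 0.0301]
tcp_rot: [0.363, 1.565, 0.433]
wrist_force: [0.3, 0.3, -1.3]
opening: 0.192
```

```bash
python3 -m pendant '[{"turn":[0,0,0],"travel":[0,0,0],"hand":0.4},{"turn":[0,0,0],"travel":[0,0,0],"hand":-0.2},{"turn":[0,0,0],"travel":[0,0,0],"hand":-0.2},{"turn":[0,0,0],"travel":[-0.03,0,0],"hand":-0.2},{"turn":[0,0,0],"travel":[-0.05,0,0],"hand":-1},{"turn":[0,0,0],"travel":[-0.06,0,0],"hand":-1},{"turn":[0,0,0],"travel":[-0.04,-0.045,-0.02],"hand":-1},{"turn":[0,0,0],"travel":[-0.02,-0.055,-0.02],"hand":-1}]' >/dev/null
python3 -m pendant '[{"turn":[0.02,0,0],"travel":[0,-0.06,-0.015],"hand":-1},{"turn":[0.02,0,0],"travel":[0,-0.06,-0.015],"hand":-1},{"turn":[0.02,0,0],"travel":[0,-0.06,0],"hand":-1},{"turn":[0,0,0],"travel":[0,-0.06,0],"hand":-1},{"turn":[0,0,0],"travel":[0,-0.06,0],"hand":-1},{"turn":[0,0,0],"travel":[0,-0.06,0],"hand":-1},{"turn":[0,0,0],"travel":[0,0,0],"hand":-1}]' >/dev/null
python3 -c "
from h import *
import pickle
go([0.44,-0.1,0.25],85)
p=cap('wrist','w15.png'); pickle.dump(p,open('w15.pkl','wb'))
q=cap('top','t15.png')
print(arm.look_for('hammer',q)[:2],arm.look_for('plane',p)[:2])
"
```

```text
t 20.27 tcp [ 0.4781 -0.0531  0.2401] yang 90.58 down [ 0.025  0.002 -1.   ] F [-0.4  0.9 -0.5] op 0.999 j [-0.33 -0.15  2.07  0.01  1.2  -1.91]
TURN [ 0.0974  0.0251 -0.0032] TRAVEL now-axes [-0.011  -0.0465 -0.0383] target-axes [-0.0099 -0.05   -0.0339]
[{'point': [0.4878, 0.4159, 0.0195], 'confidence': 0.95}] [{'point': [0.4668, -0.0945, 0.0429], 'confidence': 0.85}]
```

View pics/w15.png

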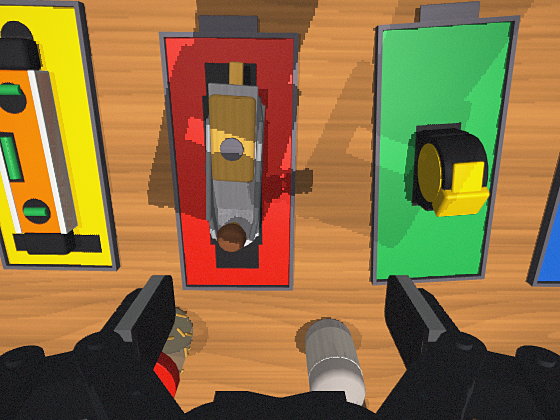

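View pics/t15.png

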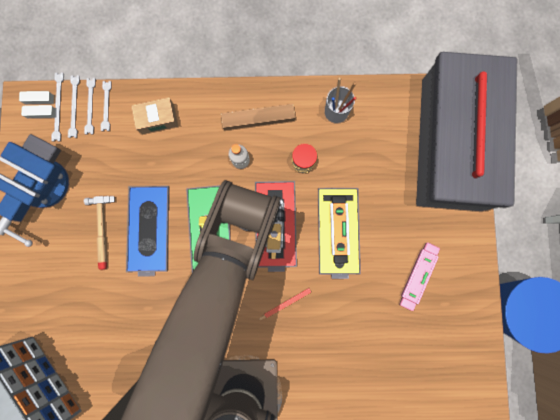

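```bash
python3 -c "
from h import *
import pickle
p=pickle.load(open('w15.pkl','rb'))
ov(p,'w15a.png',150,310,20,300,2.1,[box(.488,-.098,1,.206,.054,.005,.005),box(.475,-.103,-3,.16,.05,.005,.007),])
ov(p,'w15b.png',150,310,20,300,2.1,[box(.475,-.103,-3,.09,.05,.005,.033)])
a=[cv2.imread('pics/'+f) for f in ('w15a.png','w15b.png')]
cv2.imwrite('pics/c3.png',np.hstack(a))
"
```

```text
(no output)
```

View pics/c3.png

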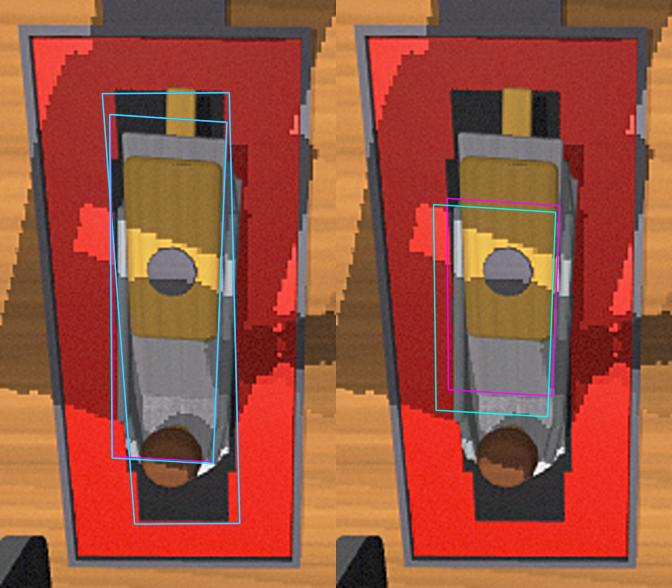

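```bash
python3 -c "
from h import *
import pickle
p=pickle.load(open('w15.pkl','rb'));q=pickle.load(open('w9.pkl','rb'))
P=(.482,-.0965,-2)
ov(p,'w15a.png',150,310,20,300,2,[box(.488,-.098,1,.255,.12,.01,.01),box(*P,.16,.05,.005,.007),])
ov(p,'w15b.png',150,310,20,300,2,[box(*P,.09,.05,.033,.033)])
ov(q,'w9b.png',350,470,60,300,2.3,[box(*P,.09,.05,.033,.033),box(*P,.16,.05,.005,.007)])
a=[cv2.imread('pics/'+f) for f in ('w15a.png','w15b.png','w9b.png')]
print([i.shape for i in a])
a[2]=a[2][:560]; a[0]=cv2.copyMakeBorder(a[0],0,552-a[0].shape[0] if a[0].shape[0]<552 else 0,0,0,0)
h=min(i.shape[0] for i in a)
cv2.imwrite('pics/c3.png',np.hstack([i[:h] for i in a])[:, :800])
"
```

```text
[(560, 320, 3), (560, 320, 3), (552, 276, 3)]
```

View pics/c3.png

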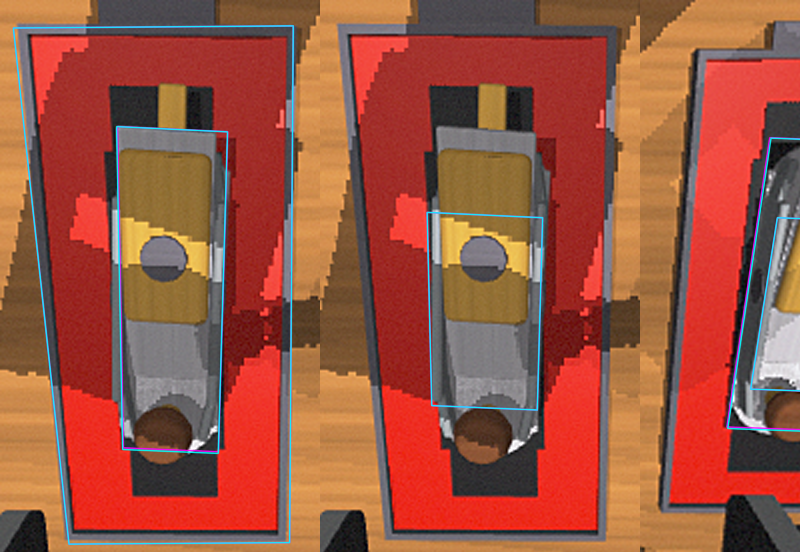

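```bash
python3 -c "
from h import *
go([0.482,-0.0965,0.12],88)"
python3 -m pendant '[{"turn":[0.045,0.025,-0.003],"travel":[0.03,-0.042,0.003],"hand":-0.65},{"turn":[0,0,0],"travel":[0.04,0,0],"hand":-0.65},{"turn":[0,0,0],"travel":[0.03,0,0],"hand":-0.65},{"turn":[0,0,0],"travel":[0,0,0],"hand":-0.65},{"turn":[0,0,0],"travel":[0,0,0],"hand":-0.65}]' >/dev/null
python3 -c "
from h import *
import pickle
go([0.482,-0.0965,0.08],88)
p=cap('wrist','w16.png'); pickle.dump(p,open('w16.pkl','wb'))
P=(.482,-.0965,-2)
ov(p,'w16.png',130,430,0,420,1.4,[box(*P,.09,.05,.033,.033),box(*P,.16,.05,.005,.007),box(.488,-.098,1,.255,.12,.01,.01)])
"
```

```text
t 20.48 tcp [ 0.478  -0.0485  0.2395] yang 91.03 down [ 0.024  0.004 -1.   ] F [0.8 0.5 0.1] op 1.0 j [-0.32 -0.15  2.07  0.01  1.2  -1.91]
TURN [ 0.0528  0.024  -0.004 ] TRAVEL now-axes [ 0.1194 -0.0485  0.0003] target-axes [ 0.1195 -0.0478  0.0057]
t 21.1 tcp [ 0.4855 -0.0837  0.1396] yang 89.21 down [ 0.003 -0.    -1.   ] F [ 0.3  0.4 -0.4] op 0.829 j [-0.38  0.01  2.11  0.    1.01 -1.94]
TURN [0.0211 0.0034 0.    ] TRAVEL now-axes [ 0.0596 -0.0128 -0.0035] target-axes [ 0.0596 -0.0129 -0.003 ]
```

View pics/w16.png

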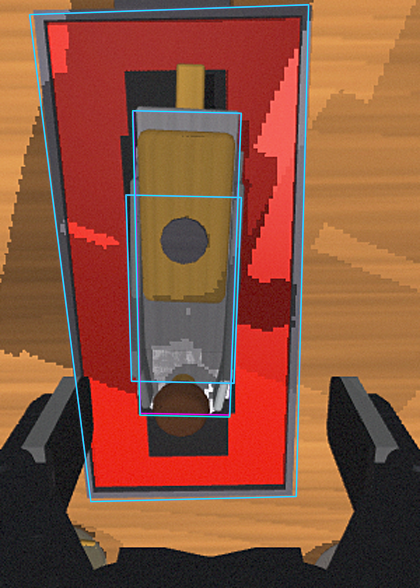

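```bash
python3 -m pendant '[{"turn":[0.02,0.003,0],"travel":[0.01,-0.011,-0.003],"hand":-0.65},{"turn":[0,0,0],"travel":[0.02,0,0],"hand":-0.65},{"turn":[0,0,0],"travel":[0.025,0,-0.002],"hand":-0.65},{"turn":[0,0,0],"travel":[0.02,0,-0.002],"hand":-0.65},{"turn":[0,0,0],"travel":[0,0,0],"hand":-0.65}]' >/dev/null
python3 -c "
from h import *
go([0.482,-0.0948,0.033],88)
p=cap('wrist','w17.png')
"
```

```text
t 21.77 tcp [ 0.4814 -0.0982  0.0671] yang 87.89 down [ 0.01  -0.005 -1.   ] F [-0.3 -0.4 -0. ] op 0.823 j [-0.41  0.13  2.15 -0.    0.85 -1.94]
TURN [-0.0019  0.0104  0.0049] TRAVEL now-axes [0.0341 0.0036 0.0001] target-axes [0.0341 0.0035 0.0005]
```

View pics/w17.png

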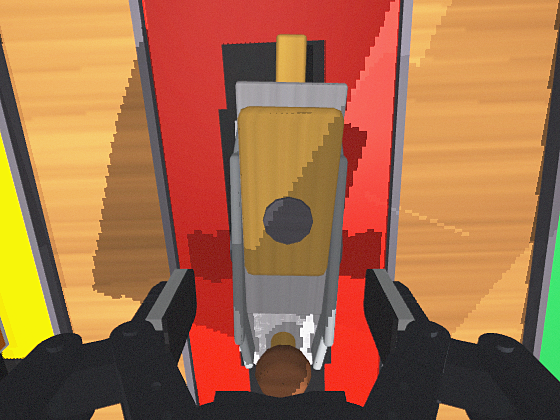

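```bash
python3 -m pendant '[{"turn":[0,0.01,0.005],"travel":[0.008,0.004,0],"hand":-0.65},{"turn":[0,0,0],"travel":[0.012,0,0],"hand":-0.65},{"turn":[0,0,0],"travel":[0.008,0,0],"hand":-0.65},{"turn":[0,0,0],"travel":[0,0,0],"hand":-0.65}]' >/dev/null
python3 -c "
from h import *
go([0.482,-0.0948,0.033],88)
"
```

```text
t 22.32 tcp [ 0.4846 -0.0954  0.0408] yang 87.88 down [ 0.007 -0.003 -1.   ] F [-0.1 -0.3 -0.1] op 0.824 j [-0.4   0.19  2.15  0.    0.8  -1.93]
TURN [-0.0021  0.0066  0.0023] TRAVEL now-axes [ 0.0078  0.0005 -0.0027] target-axes [ 0.0078  0.0005 -0.0027]
```

```bash
python3 -m pendant '[{"turn":[0,0.006,0],"travel":[0.006,0,-0.003],"hand":-0.65},{"turn":[0,0,0],"travel":[0.001,0,0],"hand":-0.4},{"turn":[0,0,0],"travel":[0,0,0],"hand":1},{"turn":[0,0,0],"travel":[0,0,0],"hand":1},{"turn":[0,0,0],"travel":[0,0,0],"hand":1},{"turn":[0,0,0],"travel":[0,0,0],"hand":1},{"turn":[0,0,0],"travel":[0,0,0],"hand":1}]' 100
python3 -c "
from h import *
go([0.482,-0.0948,0.033],88)
p=cap('wrist','w18.png')
"
```

```text
clock: 23.2
eef_pos: [0.4819, -0.0956, 0.0342]
tcp_rot: [-1.226, 1.568, -1.263]
wrist_force: [-0.5, -1.0, 0.8]
opening: 0.564
t 23.2 tcp [ 0.4819 -0.0956  0.0342] yang 87.87 down [ 0.001 -0.003 -1.   ] F [-0.5 -1.   0.8] op 0.564 j [-0.4   0.2   2.15 -0.    0.79 -1.93]
TURN [-0.0023  0.001   0.0027] TRAVEL now-axes [0.0012 0.0008 0.    ] target-axes [0.0012 0.0008 0.    ]
```

View pics/w18.png

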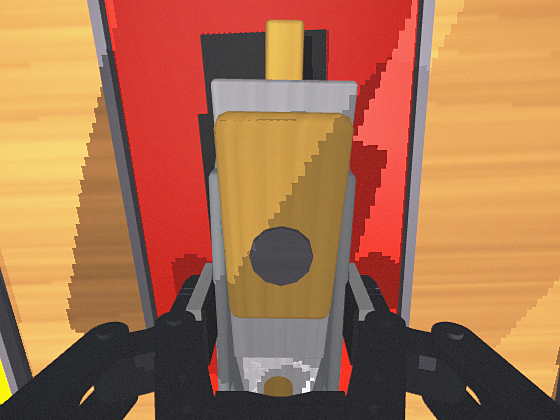

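```bash
python3 -c "
from h import *
p=arm.capture('wrist')
o=arm.get_obs()
a=np.radians(-2.1); e=np.array([np.cos(a),np.sin(a)]); n=np.array([-e[1],e[0]])
for z in (.005,.01,.015,.02,.03):
  for uv in [(212,81),(357,81)]:
    b=back(p,[uv],z)[0]; dd=b[:2]-o['eef_pos'][:2]; print(z,'along',round(dd@e,4),'side',round(dd@n,4))
"
python3 -m pendant '[{"turn":[0,0,0],"travel":[-0.01,0,0],"hand":1},{"turn":[0,0,0],"travel":[-0.02,0,0],"hand":1},{"turn":[0,0,0],"travel":[-0.03,0,0],"hand":1},{"turn":[0,0,0],"travel":[-0.03,0,0],"hand":1},{"turn":[0,0,0],"travel":[0,0,0],"hand":1}]'
python3 -c "
from h import *
p=cap('wrist','w19.png')
ov(p,'w19.png',130,430,0,420,1.4,[box(.488,-.098,1,.206,.054,.005,.005),box(.488,-.098,1,.255,.12,.01,.01)])
"
```

```text
0.005 along -0.0806 side -0.0259
0.005 along -0.0806 side 0.0289
0.01 along -0.0805 side -0.025
0.01 along -0.0805 side 0.0279
0.015 along -0.0804 side -0.0241
0.015 along -0.0804 side 0.0269
0.02 along -0.0803 side -0.0232
0.02 along -0.0803 side 0.0259
0.03 along -0.0801 side -0.0215
0.03 along -0.0801 side 0.024
clock: 23.92
eef_pos: [0.4758, -0.0925, 0.1206]
tcp_rot: [2.921, 1.557, 2.884]
wrist_force: [-0.2, 0.1, -6.2]
opening: 0.563
```

View pics/w19.png

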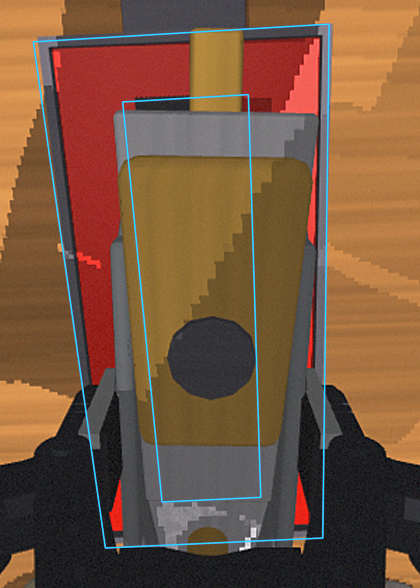

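```bash
python3 -m pendant '[{"turn":[0,0.012,0],"travel":[-0.045,0,0],"hand":1},{"turn":[-0.009,0,0],"travel":[-0.015,0.04,0],"hand":1},{"turn":[-0.009,0,0],"travel":[0,0.054,0],"hand":1},{"turn":[-0.009,0,0],"travel":[0,0.054,0],"hand":1},{"turn":[-0.009,0,0],"travel":[0,0.054,0],"hand":1},{"turn":[0,0,0],"travel":[0,0.054,0],"hand":1},{"turn":[0,0,0],"travel":[0,0.054,0],"hand":1},{"turn":[0,0,0],"travel":[0,0.03,0],"hand":1}]'
python3 -c "
from h import *
go([0.481,0.2805,0.12],90)"
```

```text
clock: 24.98
eef_pos: [0.4699, 0.2559, 0.162]
tcp_rot: [3.036, 1.509, 3.029]
wrist_force: [1.0, -0.7, -8.2]
opening: 0.558
t 24.98 tcp [0.4699 0.2559 0.162 ] yang 89.58 down [-0.061  0.007 -0.998] F [ 1.  -0.7 -8.2] op 0.558 j [ 0.3   0.1   1.97  0.03  1.12 -1.28]
TURN [-0.0071 -0.0612 -0.0067] TRAVEL now-axes [0.0414 0.0244 0.0135] target-axes [0.042  0.0246 0.0111]
```

```bash
python3 -m pendant '[{"turn":[-0.007,-0.061,-0.007],"travel":[0.01,0.02,0.012],"hand":1},{"turn":[0,0,0],"travel":[0.02,0,0],"hand":1},{"turn":[0,0,0],"travel":[0.02,0,0],"hand":1},{"turn":[0,0,0],"travel":[0.01,0,0],"hand":1},{"turn":[0,0,0],"travel":[0,0,0],"hand":1}]' >/dev/null
python3 -c "
from h import *
go([0.481,0.2805,0.06],90)
p=cap('wrist','w20.png')
ov(p,'w20.png',130,430,0,420,1.4,[box(.481,.2805,0,.166,.054,.005,.005),box(.481,.2805,0,.255,.12,.01,.01)])
"
```

```text
t 25.6 tcp [0.4726 0.2768 0.0862] yang 90.34 down [-0.02  -0.008 -1.   ] F [-0.8 -0.1 -6.2] op 0.56 j [ 0.35  0.23  1.99 -0.    0.94 -1.23]
TURN [ 0.0059 -0.0198  0.0082] TRAVEL now-axes [0.026  0.0039 0.009 ] target-axes [0.0262 0.0037 0.0084]
```

View pics/w20.png

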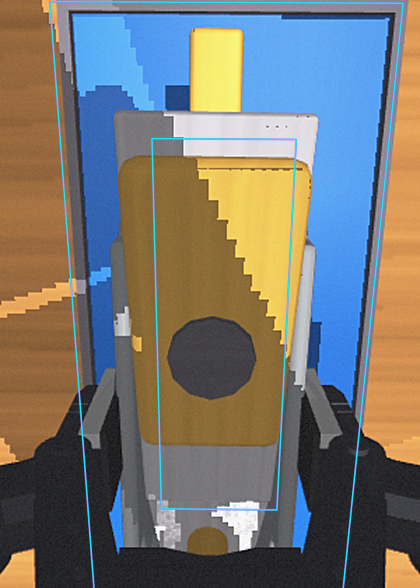

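```bash
python3 -m pendant '[{"turn":[0.006,-0.02,0.008],"travel":[0.008,0.004,0.009],"hand":1},{"turn":[0,0,0],"travel":[0.01,0,0],"hand":1},{"turn":[0,0,0],"travel":[0.008,0,0],"hand":1},{"turn":[0,0,0],"travel":[0,0,0],"hand":1}]' >/dev/null
python3 -c "
from h import *
go([0.481,0.2805,0.036],90)
p=cap('wrist','w21.png')
ov(p,'w21.png',130,430,0,420,1.4,[box(.481,.2805,0,.166,.054,.005,.005),box(.481,.2805,0,.255,.12,.01,.01)])
"
```

```text
t 26.15 tcp [0.4841 0.2813 0.0607] yang 89.92 down [ 0.006  0.002 -1.   ] F [-0.3  0.2 -6.7] op 0.567 j [ 0.35  0.28  1.98 -0.    0.87 -1.22]
TURN [-0.0014  0.0062 -0.002 ] TRAVEL now-axes [ 0.0246 -0.0009 -0.0033] target-axes [ 0.0247 -0.0008 -0.0031]
```

View pics/w21.png

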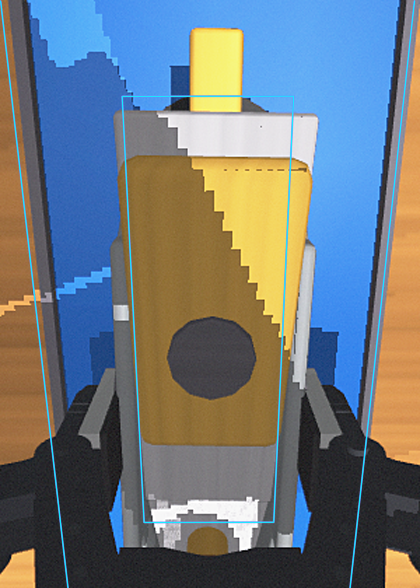

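```bash
python3 -m pendant '[{"turn":[-0.008,0.006,-0.002],"travel":[0.01,-0.002,-0.003],"hand":1},{"turn":[0,0,0],"travel":[0.008,0,0],"hand":1},{"turn":[0,0,0],"travel":[0.002,0,0],"hand":1},{"turn":[0,0,0],"travel":[0,0,0],"hand":1}]' >/dev/null
python3 -c "
from h import *
go([0.481,0.2797,0.0345],90.3)
"
```

```text
t 26.7 tcp [0.4816 0.2795 0.0402] yang 90.42 down [ 0.001  0.    -1.   ] F [ 0.7  0.8 -5.9] op 0.565 j [ 0.34  0.31  1.99 -0.    0.84 -1.23]
TURN [ 0.0021  0.0015 -0.0004] TRAVEL now-axes [ 0.0057  0.0002 -0.0006] target-axes [ 0.0057  0.0002 -0.0006]
```

```bash
python3 -m pendant '[{"turn":[0,0,0],"travel":[0.003,0,0],"hand":1},{"turn":[0,0,0],"travel":[0.0015,0,0],"hand":1},{"turn":[0,0,0],"travel":[0,0,0],"hand":1}]' && python3 -m pendant '[{"turn":[0,0,0],"travel":[0.0015,0,0],"hand":1},{"turn":[0,0,0],"travel":[0,0,0],"hand":1}]'
```

```text
clock: 27.08
eef_pos: [0.4821, 0.2797, 0.0359]
tcp_rot: [0.291, 1.568, 0.298]
wrist_force: [1.1, -0.3, -7.3]
opening: 0.563
clock: 27.32
eef_pos: [0.4824, 0.2798, 0.0346]
tcp_rot: [0.309, 1.567, 0.317]
wrist_force: [-0.7, -0.1, -7.2]
opening: 0.561
```

```bash
python3 -m pendant '[{"turn":[0,0,0],"travel":[0.001,0,-0.001],"hand":1},{"turn":[0,0,0],"travel":[0,0,0],"hand":1}]' && python3 -m pendant '[{"turn":[0,0,0],"travel":[0.001,0,0],"hand":1},{"turn":[0,0,0],"travel":[0,0,0],"hand":1}]'
```

```text
clock: 27.58
eef_pos: [0.4822, 0.2799, 0.0346]
tcp_rot: [0.229, 1.566, 0.237]
wrist_force: [-1.0, 0.1, -6.0]
opening: 0.563
clock: 27.82
eef_pos: [0.4823, 0.28, 0.0344]
tcp_rot: [0.194, 1.566, 0.202]
wrist_force: [-0.1, -0.6, -5.0]
opening: 0.562
```

```bash
python3 -m pendant '[{"turn":[0,0,0],"travel":[0.001,0,0],"hand":1},{"turn":[0,0,0],"travel":[0,0,0],"hand":0.1},{"turn":[0,0,0],"travel":[0,0,0],"hand":-0.3},{"turn":[0,0,0],"travel":[0,0,0],"hand":-0.65},{"turn":[0,0,0],"travel":[-0.02,0,0],"hand":-0.65},{"turn":[0,0,0],"travel":[-0.04,0,0],"hand":-0.65},{"turn":[0,0,0],"travel":[-0.06,0,0],"hand":-1},{"turn":[0,0,0],"travel":[-0.06,0,-0.01],"hand":-1}]' >/dev/null
python3 -c "
from h import *
go([0.46,-0.2,0.3],90)
p=cap('wrist','w22.png')
ov(p,'w22.png',130,430,0,420,1.4,[box(.481,.2805,0,.166,.054,.005,.005),box(.481,.2805,0,.255,.12,.01,.01),box(.481,.2805,0,.16,.05,.005,.005)])
"
```

```text
t 28.82 tcp [0.472  0.2798 0.2206] yang 90.39 down [ 0.006  0.002 -1.   ] F [0.6 0.5 0.6] op 1.001 j [ 0.35  0.04  1.93  0.    1.17 -1.23]
TURN [ 0.0068  0.0064 -0.0023] TRAVEL now-axes [-0.0806 -0.4795 -0.0148] target-axes [-0.0794 -0.4798 -0.012 ]
```

View pics/w22.png

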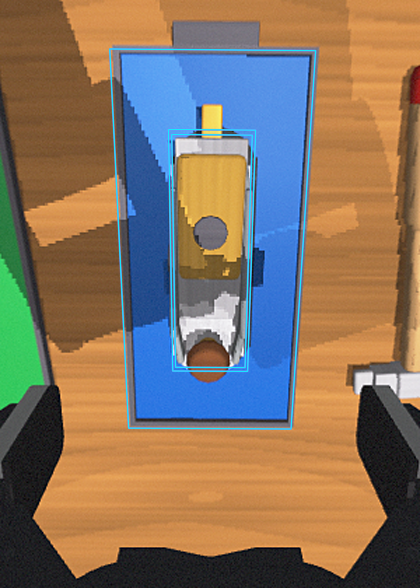

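```bash
python3 -m pendant '[{"turn":[0.007,0.006,-0.002],"travel":[-0.01,-0.06,0],"hand":-1},{"turn":[0,0,0],"travel":[-0.01,-0.06,0],"hand":-1},{"turn":[0,0,0],"travel":[0,-0.06,0],"hand":-1},{"turn":[0,0,0],"travel":[0,-0.06,0],"hand":-1},{"turn":[0,0,0],"travel":[0,-0.06,0],"hand":-1},{"turn":[0,0,0],"travel":[0,-0.06,0],"hand":-1},{"turn":[0,0,0],"travel":[0,-0.06,0],"hand":-1},{"turn":[0,0,0],"travel":[0,-0.06,0],"hand":-1}]' >/dev/null
python3 -m pendant '[{"turn":[0,0,0],"travel":[0,-0.06,0],"hand":-1},{"turn":[0,0,0],"travel":[0,-0.03,0],"hand":-1},{"turn":[0,0,0],"travel":[0,0,0],"hand":-1},{"turn":[0,0,0],"travel":[0,0,0],"hand":-1}]' >/dev/null
python3 -c "
from h import *
import pickle
go([0.465,-0.287,0.12],90)
p=cap('wrist','w23.png'); pickle.dump(p,open('w23.pkl','wb'))
L=(.4655,-.287,-.2)
ov(p,'w23.png',130,530,0,350,1.6,[box(.464,-.283,-.4,.255,.12,.01,.01),box(*L,.2,.05,.005,.027),box(.488,-.098,1,.255,.12,.01,.01),box(.488,-.098,1,.206,.054,.005,.005)])
"
```

```text
t 30.38 tcp [ 0.4824 -0.3055  0.2754] yang 90.28 down [ 0.063 -0.005 -0.998] F [ 0.1 -0.4  0.9] op 0.999 j [-0.76  0.02  1.85  0.04  1.23 -2.35]
TURN [0.005  0.0633 0.0052] TRAVEL now-axes [ 0.1539  0.0194 -0.0271] target-axes [ 0.1554  0.0185 -0.0174]
```

View pics/w23.png

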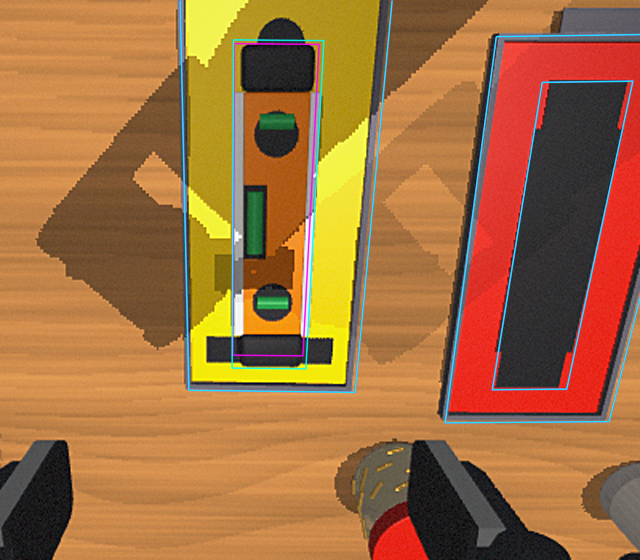

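```bash
python3 -m pendant '[{"turn":[0.005,0.063,0.005],"travel":[0.03,0.018,-0.012],"hand":-0.65},{"turn":[0,0,0],"travel":[0.04,0,-0.006],"hand":-0.65},{"turn":[0,0,0],"travel":[0.04,0,-0.004],"hand":-0.65},{"turn":[0,0,0],"travel":[0.03,0,0],"hand":-0.65},{"turn":[0,0,0],"travel":[0.02,0,0],"hand":-0.65},{"turn":[0,0,0],"travel":[0,0,0],"hand":-0.65}]' >/dev/null
python3 -c "
from h import *
go([0.466,-0.287,0.032],89.8)
p=cap('wrist','w24.png')
L=(.466,-.287,-.2)
ov(p,'w24.png',130,430,0,420,1.4,[box(.464,-.283,-.4,.255,.12,.01,.01),box(*L,.2,.05,.005,.027)])
"
```

```text
t 31.18 tcp [ 0.4647 -0.2793  0.1147] yang 90.7 down [ 0.005 -0.004 -1.   ] F [ 0.3  0.4 -0.1] op 0.832 j [-0.73  0.16  2.01 -0.    0.97 -2.31]
TURN [0.0157 0.0046 0.0042] TRAVEL now-axes [ 0.0827 -0.0074  0.0008] target-axes [ 0.0827 -0.0077  0.0013]
```

View pics/w24.png

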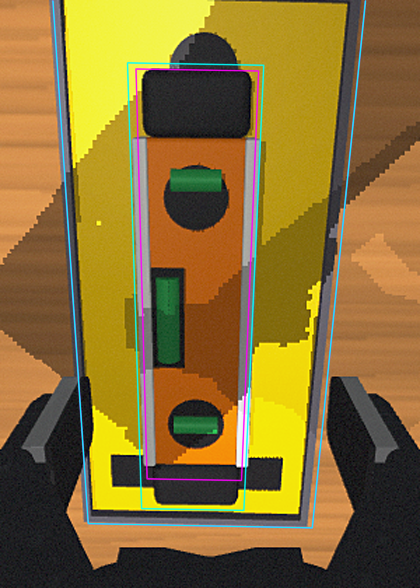

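```bash
python3 -m pendant '[{"turn":[0.016,0.005,0.004],"travel":[0.015,-0.007,0.001],"hand":-0.65},{"turn":[0,0,0],"travel":[0.025,0,0],"hand":-0.65},{"turn":[0,0,0],"travel":[0.02,0,-0.002],"hand":-0.65},{"turn":[0,0,0],"travel":[0.005,0,-0.002],"hand":-0.65},{"turn":[0,0,0],"travel":[0,0,0],"hand":-0.65}]' >/dev/null
python3 -c "
from h import *
go([0.466,-0.287,0.032],89.8)
p=cap('wrist','w25.png')
"
```

```text
t 31.85 tcp [ 0.4667 -0.2905  0.0537] yang 89.72 down [ 0.01  -0.009 -1.   ] F [ 0.2 -0.3 -0.3] op 0.826 j [-0.74  0.27  2.01 -0.    0.85 -2.31]
TURN [-0.0014  0.0095  0.0093] TRAVEL now-axes [ 0.0216  0.0037 -0.0009] target-axes [ 0.0217  0.0035 -0.0007]
```

View pics/w25.png

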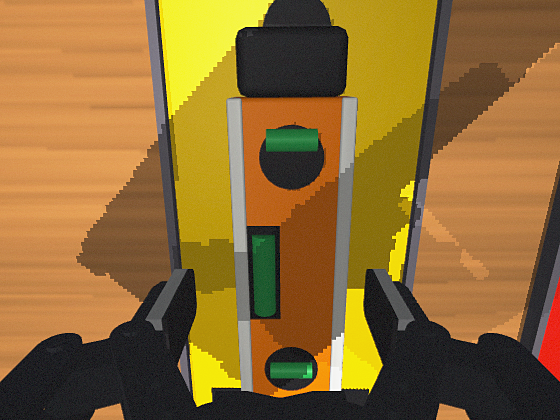

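```bash
python3 -m pendant '[{"turn":[0,0.009,0.009],"travel":[0.008,0.004,0],"hand":-0.65},{"turn":[0,0,0],"travel":[0.008,0,-0.001],"hand":-0.65},{"turn":[0,0,0],"travel":[0.003,0,-0.001],"hand":-0.65},{"turn":[0,0,0],"travel":[0,0,0],"hand":-0.65}]' 60 >/dev/null
python3 -c "
from h import *
go([0.466,-0.287,0.032],89.8)
"
```

```text
t 32.4 tcp [ 0.4659 -0.2872  0.0355] yang 89.73 down [ 0.003 -0.002 -1.   ] F [ 0.3 -0.5 -0.4] op 0.824 j [-0.74  0.3   2.02  0.    0.82 -2.3 ]
TURN [-0.0012  0.0029  0.0023] TRAVEL now-axes [0.0035 0.0003 0.0001] target-axes [0.0035 0.0002 0.0001]
```

```bash
python3 -m pendant '[{"turn":[0,0.003,0],"travel":[0.0045,0,0],"hand":-0.65},{"turn":[0,0,0],"travel":[0,0,0],"hand":-0.3},{"turn":[0,0,0],"travel":[0,0,0],"hand":1},{"turn":[0,0,0],"travel":[0,0,0],"hand":1},{"turn":[0,0,0],"travel":[0,0,0],"hand":1},{"turn":[0,0,0],"travel":[0,0,0],"hand":1}]' 70
python3 -c "
from h import *
go([0.466,-0.287,0.032],89.8)
p=cap('wrist','w26.png'); o=arm.get_obs()
h=cv2.cvtColor(p['image'],cv2.COLOR_BGR2GRAY)
"
python3 -m pendant '[{"turn":[0,0,0],"travel":[-0.01,0,0],"hand":1},{"turn":[0,0,0],"travel":[-0.03,0,0],"hand":1},{"turn":[0,0,0],"travel":[-0.03,0,0],"hand":1},{"turn":[0,0,0],"travel":[-0.03,0,0],"hand":1},{"turn":[0,0,0],"travel":[0,0,0],"hand":1}]'
python3 -c "
from h import *
p=cap('wrist','w27.png')"
```

```text
clock: 33.15
eef_pos: [0.4664, -0.2877, 0.0314]
tcp_rot: [-1.343, 1.568, -1.348]
wrist_force: [0.2, -1.3, 0.2]
opening: 0.572
t 33.15 tcp [ 0.4664 -0.2877  0.0314] yang 89.72 down [ 0.001 -0.003 -1.   ] F [ 0.2 -1.3  0.2] op 0.572 j [-0.74  0.31  2.02 -0.    0.81 -2.3 ]
TURN [-0.0013  0.0007  0.0031] TRAVEL now-axes [-0.0006  0.0006 -0.0004] target-axes [-0.0006  0.0007 -0.0004]
clock: 33.83
eef_pos: [0.4643, -0.2857, 0.1324]
tcp_rot: [2.999, 1.567, 2.994]
wrist_force: [0.4, 0.2, -3.1]
opening: 0.565
```

View pics/w26.png

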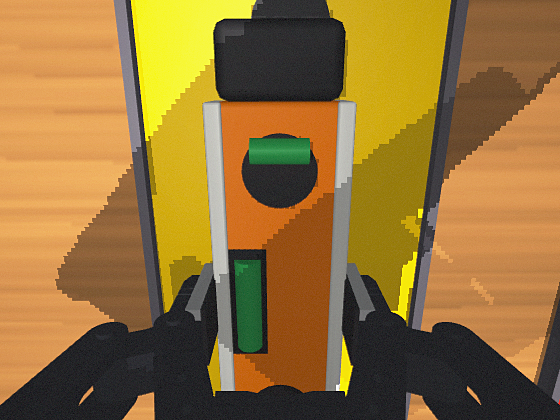

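View pics/w27.png

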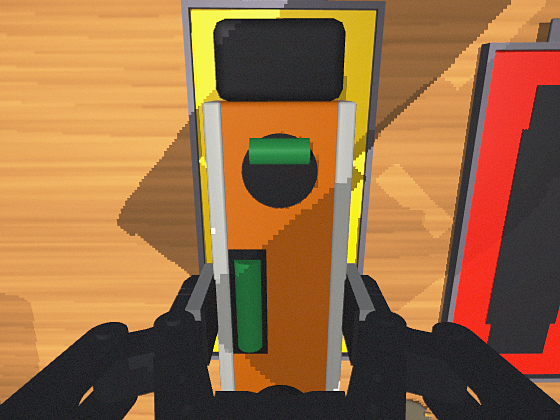

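```bash
python3 -c "
from h import *
p=arm.capture('wrist'); o=arm.get_obs()
z=o['eef_pos'][2]-0.0314+0.027
b=back(p,[[217,22],[344,22],[204,102],[356,102]],z); M=R.from_euler('xyz',o['tcp_rot']).as_matrix()
print(((b-o['eef_pos'])@M).round(4))
b=back(p,[[217,18],[344,18]],z-.018)
print(((b-o['eef_pos'])@M).round(4))
go([0.488,-0.098,0.08],91)"
```

```text
[[ 0.0052 -0.0201 -0.0964]
 [ 0.0054  0.0187 -0.0964]
 [ 0.0049 -0.0255 -0.0729]
 [ 0.0052  0.0238 -0.0729]]
[[ 0.0232 -0.0229 -0.1005]
 [ 0.0234  0.0214 -0.1005]]
t 33.92 tcp [ 0.4625 -0.2841  0.129 ] yang 89.72 down [-0.009  0.005 -1.   ] F [-0.4  1.5 -2.4] op 0.563 j [-0.74  0.15  1.99 -0.    1.01 -2.3 ]
TURN [-0.0222 -0.0091 -0.0054] TRAVEL now-axes [0.0497 0.186  0.025 ] target-axes [0.049  0.1856 0.0287]
```

```bash
python3 -m pendant '[{"turn":[-0.011,-0.009,-0.005],"travel":[0,0.045,0.007],"hand":1},{"turn":[-0.011,0,0],"travel":[0,0.047,0.007],"hand":1},{"turn":[0,0,0],"travel":[0,0.047,0.007],"hand":1},{"turn":[0,0,0],"travel":[0,0.047,0.007],"hand":1},{"turn":[0,0,0],"travel":[0,0,0],"hand":1},{"turn":[0,0,0],"travel":[0.02,0,0],"hand":1},{"turn":[0,0,0],"travel":[0.02,0,0],"hand":1},{"turn":[0,0,0],"travel":[0,0,0],"hand":1}]'
python3 -c "
from h import *
go([0.488,-0.098,0.05],91)
p=cap('wrist','w28.png')
ov(p,'w28.png',130,430,0,420,1.4,[box(.488,-.098,1,.255,.12,.01,.01),box(.488,-.098,1,.206,.054,.005,.005)])"
```

```text
clock: 34.92
eef_pos: [0.4802, -0.0906, 0.0739]
tcp_rot: [2.706, 1.546, 2.721]
wrist_force: [0.3, -0.1, -2.4]
opening: 0.566
t 34.92 tcp [ 0.4802 -0.0906  0.0739] yang 90.88 down [-0.022  0.01  -1.   ] F [ 0.3 -0.1 -2.4] op 0.566 j [-0.39  0.13  2.14  0.    0.9  -1.98]
TURN [-0.002  -0.0221 -0.0103] TRAVEL now-axes [ 0.0236 -0.0077  0.0082] target-axes [ 0.0239 -0.0075  0.0077]
```

View pics/w28.png

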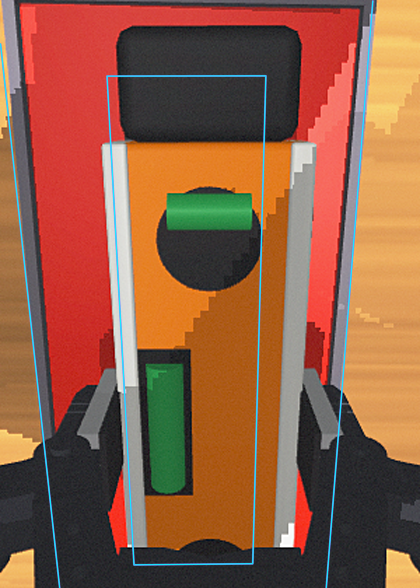

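```bash
python3 -m pendant '[{"turn":[-0.002,-0.022,-0.01],"travel":[0.003,-0.007,0.008],"hand":1},{"turn":[0,0,0],"travel":[0.008,0,0],"hand":1},{"turn":[0,0,0],"travel":[0,0,0],"hand":1},{"turn":[0,0,0],"travel":[0,0,0],"hand":1}]'
python3 -c "
from h import *
go([0.488,-0.098,0.05],91)
p=cap('wrist','w29.png')
ov(p,'w29.png',130,430,0,420,1.4,[box(.488,-.098,1,.255,.12,.01,.01),box(.488,-.098,1,.206,.054,.005,.005)])"
```

```text
clock: 35.48
eef_pos: [0.4909, -0.1, 0.0646]
tcp_rot: [-0.418, 1.564, -0.402]
wrist_force: [-0.4, 0.3, -2.8]
opening: 0.568
t 35.48 tcp [ 0.4909 -0.1     0.0646] yang 90.92 down [ 0.006 -0.003 -1.   ] F [-0.4  0.3 -2.8] op 0.568 j [-0.4   0.16  2.13  0.    0.85 -1.99]
TURN [-0.0014  0.0064  0.0028] TRAVEL now-axes [ 0.0146  0.0021 -0.0029] target-axes [ 0.0146  0.0021 -0.0028]
```

View pics/w29.png

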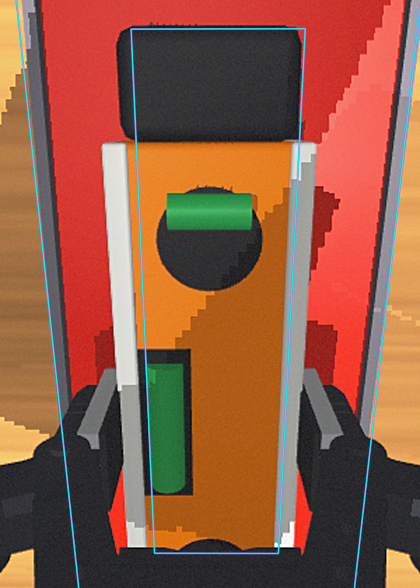

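```bash
python3 -m pendant '[{"turn":[-0.001,0.006,0.003],"travel":[0.01,0.003,-0.004],"hand":1},{"turn":[0,0,0],"travel":[0.01,0,0],"hand":1},{"turn":[0,0,0],"travel":[0.004,0,0],"hand":1},{"turn":[0,0,0],"travel":[0,0,0],"hand":1}]' >/dev/null
python3 -c "
from h import *
go([0.4867,-0.0973,0.0314],91)"
```

```text
t 36.02 tcp [ 0.4861 -0.0964  0.0386] yang 91.01 down [-0.001  0.001 -1.   ] F [ 0.2 -0.2 -3. ] op 0.57 j [-0.4   0.2   2.14  0.    0.81 -1.99]
TURN [ 0.0002 -0.0009 -0.0007] TRAVEL now-axes [ 0.0072 -0.0009  0.0006] target-axes [ 0.0072 -0.0009  0.0006]
```

```bash
python3 -m pendant '[{"turn":[0,0,0],"travel":[0.003,-0.001,0],"hand":1},{"turn":[0,0,0],"travel":[0.002,0,0],"hand":1},{"turn":[0,0,0],"travel":[0,0,0],"hand":1}]' && python3 -m pendant '[{"turn":[0,0,0],"travel":[0.0015,0,0],"hand":1},{"turn":[0,0,0],"travel":[0,0,0],"hand":1}]' && python3 -m pendant '[{"turn":[0,0,0],"travel":[0.001,0,0],"hand":1},{"turn":[0,0,0],"travel":[0,0,0],"hand":1}]'
```

```text
clock: 36.4
eef_pos: [0.4865, -0.0976, 0.0336]
tcp_rot: [1.917, 1.57, 1.934]
wrist_force: [1.0, 0.6, -3.6]
opening: 0.568
clock: 36.65
eef_pos: [0.4868, -0.0977, 0.0322]
tcp_rot: [0.28, 1.57, 0.298]
wrist_force: [-0.3, -0.0, -3.2]
opening: 0.565
clock: 36.9
eef_pos: [0.487, -0.0978, 0.0315]
tcp_rot: [-0.139, 1.57, -0.121]
wrist_force: [-0.5, 0.1, -2.3]
opening: 0.567
```

Contact is starting; I'll release, rise and check.

```bash
python3 -m pendant '[{"turn":[0,0,0],"travel":[0.001,0,0],"hand":1},{"turn":[0,0,0],"travel":[0,0,0],"hand":0.1},{"turn":[0,0,0],"travel":[0,0,0],"hand":-0.3},{"turn":[0,0,0],"travel":[0,0,0],"hand":-0.65},{"turn":[0,0,0],"travel":[-0.02,0,0],"hand":-0.65},{"turn":[0,0,0],"travel":[-0.04,0,0],"hand":-0.65},{"turn":[0,0,0],"travel":[-0.06,0,0],"hand":-1},{"turn":[0,0,0],"travel":[-0.06,0,0],"hand":-1}]' >/dev/null
python3 -c "
from h import *
go([0.46,0.42,0.3],93)
p=cap('wrist','w30.png')
ov(p,'w30.png',130,430,0,420,1.4,[box(.488,-.098,1,.255,.12,.01,.01),box(.488,-.098,1,.206,.054,.005,.005)])
up(p,'w30b.png',190,370,20,310,2)"
```

```text
t 37.9 tcp [ 0.485  -0.0972  0.2114] yang 90.99 down [-0.008  0.004 -1.   ] F [ 0.7 -0.7 -0.3] op 1.002 j [-0.4  -0.07  2.05  0.    1.17 -1.99]
TURN [-0.0351 -0.0079 -0.004 ] TRAVEL now-axes [-0.0865  0.5179 -0.0167] target-axes [-0.0886  0.5178  0.0021]
```

View pics/w30.png

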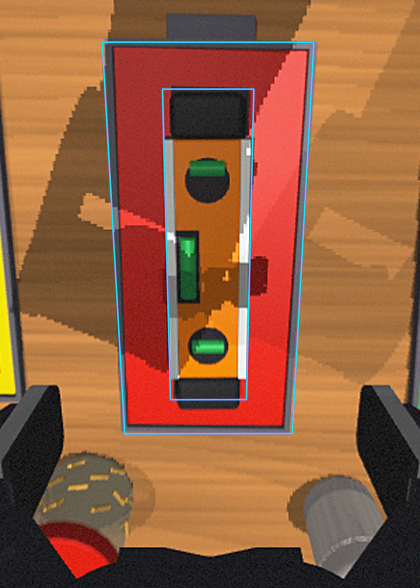

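View pics/w30b.png

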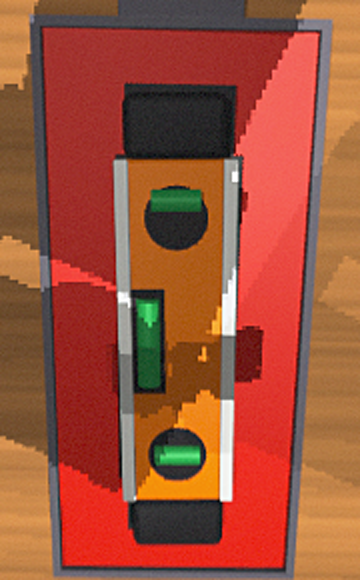

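```bash
python3 -m pendant '[{"turn":[-0.03,-0.008,-0.004],"travel":[0,0.06,0.01],"hand":-1},{"turn":[-0.02,0,0],"travel":[0,0.06,0.01],"hand":-1},{"turn":[0,0,0],"travel":[0,0.06,0.01],"hand":-1},{"turn":[0,0,0],"travel":[0,0.06,0.01],"hand":-1},{"turn":[0,0,0],"travel":[0,0.06,0.01],"hand":-1},{"turn":[0,0,0],"travel":[0,0.06,0.01],"hand":-1},{"turn":[0,0,0],"travel":[0,0.06,0.01],"hand":-1},{"turn":[0,0,0],"travel":[0,0.05,0.01],"hand":-1}]' >/dev/null
python3 -m pendant '[{"turn":[0,0,0],"travel":[0,0.03,0],"hand":-0.2},{"turn":[0,0,0],"travel":[0.02,0,0],"hand":-0.2},{"turn":[0,0,0],"travel":[0,0,0],"hand":-0.2},{"turn":[0,0,0],"travel":[0,0,0],"hand":-0.2}]' >/dev/null
python3 -c "
from h import *
import pickle
go([0.5297,0.4232,0.12],94)
p=cap('wrist','w31.png'); pickle.dump(p,open('w31.pkl','wb'))
a=np.radians(4.2);H=(.5297-.0616*np.cos(a),.4232-.0616*np.sin(a)); print(H)
ov(p,'w31.png',50,500,0,330,1.7,[box(H[0]+.098*np.cos(a),H[1]+.098*np.sin(a),4.2,.02,.085,0,.022),box(*H,4.2,.218,.018,.002,.02),box(.481,.2805,0,.166,.054,.005,.005)])"
```

```text
t 39.45 tcp [0.5475 0.4166 0.2011] yang 93.64 down [ 0.034 -0.01  -0.999] F [-0.  -0.4 -0.2] op 0.602 j [ 0.51  0.35  1.6  -0.03  1.17 -1.11]
TURN [-0.006   0.0334  0.012 ] TRAVEL now-axes [ 0.0803  0.0087 -0.0201] target-axes [ 0.0811  0.0078 -0.0173]
(np.float64(0.46826542820297334), np.float64(0.41868852705693793))
```

View pics/w31.png

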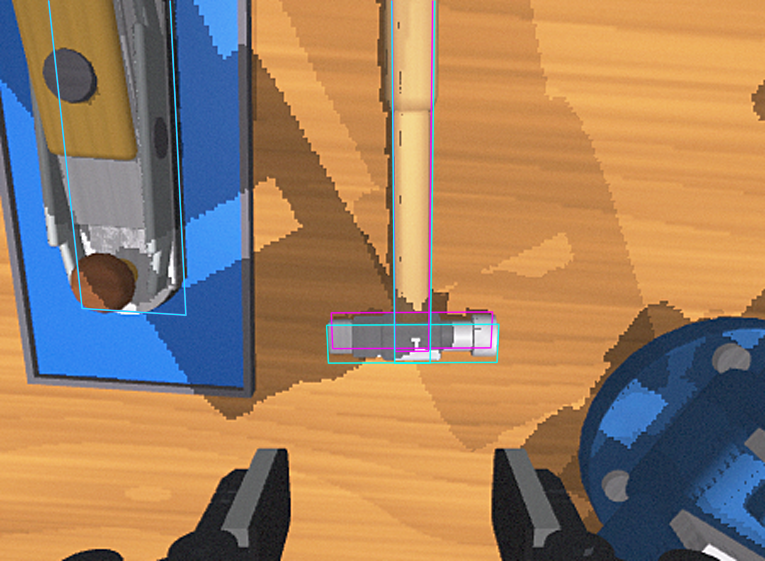

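```bash
python3 -m pendant '[{"turn":[-0.006,0.033,0.012],"travel":[0.02,0.008,-0.016],"hand":-0.2},{"turn":[0,0,0],"travel":[0.04,0,0],"hand":-0.2},{"turn":[0,0,0],"travel":[0.04,0,-0.002],"hand":-0.2},{"turn":[0,0,0],"travel":[0.03,0,-0.002],"hand":-0.2},{"turn":[0,0,0],"travel":[0.01,0,0],"hand":-0.2},{"turn":[0,0,0],"travel":[0,0,0],"hand":-0.2}]' >/dev/null
python3 -c "
from h import *
go([0.5297,0.4232,0.0305],94)
p=cap('wrist','w32.png')"
```

```text
t 40.25 tcp [0.5235 0.421  0.054 ] yang 93.78 down [-0.008  0.002 -1.   ] F [ 0.6 -0.3  0.3] op 0.601 j [ 0.52  0.5   1.69  0.01  0.95 -1.12]
TURN [-0.0039 -0.0077 -0.0022] TRAVEL now-axes [0.0234 0.0018 0.0065] target-axes [0.0235 0.0018 0.0063]
```

View pics/w32.png

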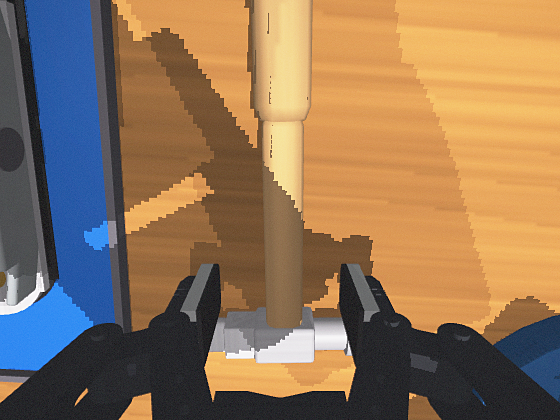

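```bash
python3 -m pendant '[{"turn":[-0.004,-0.008,-0.002],"travel":[0.01,0.002,0.006],"hand":-0.2},{"turn":[0,0,0],"travel":[0.009,0,0],"hand":-0.2},{"turn":[0,0,0],"travel":[0.002,0,0],"hand":-0.2},{"turn":[0,0,0],"travel":[0,0,0],"hand":-0.2}]' 70
python3 -c "
from h import *
go([0.5297,0.4232,0.0305],94)"
```

```text
clock: 40.8
eef_pos: [0.5324, 0.4251, 0.0362]
tcp_rot: [0.442, 1.562, 0.512]
wrist_force: [-1.0, 0.2, 1.1]
opening: 0.599
t 40.8 tcp [0.5324 0.4251 0.0362] yang 94.01 down [ 0.008  0.004 -1.   ] F [-1.   0.2  1.1] op 0.599 j [ 0.53  0.54  1.68 -0.    0.92 -1.12]
TURN [ 0.0002  0.0078 -0.0037] TRAVEL now-axes [ 0.0057 -0.0017 -0.0029] target-axes [ 0.0057 -0.0017 -0.0029]
```

```bash
python3 -m pendant '[{"turn":[0,0.008,-0.004],"travel":[0.005,-0.002,-0.003],"hand":-0.2},{"turn":[0,0,0],"travel":[0,0,0],"hand":0.2},{"turn":[0,0,0],"travel":[0,0,0],"hand":1},{"turn":[0,0,0],"travel":[0,0,0],"hand":1},{"turn":[0,0,0],"travel":[0,0,0],"hand":1},{"turn":[0,0,0],"travel":[0,0,0],"hand":1}]' 70
python3 -c "
from h import *
st()
p=cap('wrist','w33.png')"
python3 -m pendant '[{"turn":[0,0,0],"travel":[-0.015,0,0],"hand":1},{"turn":[0,0,0],"travel":[-0.03,0,0],"hand":1},{"turn":[0,0,0],"travel":[-0.05,0,0],"hand":1},{"turn":[0,0,0],"travel":[-0.05,0,0],"hand":1},{"turn":[0,0,0],"travel":[0,0,0],"hand":1}]'
python3 -c "
from h import *
go([0.52,-0.28,0.18],90)"
```

```text
clock: 41.55
eef_pos: [0.5298, 0.423, 0.0317]
tcp_rot: [0.115, 1.57, 0.185]
wrist_force: [-0.8, 0.3, 0.1]
opening: 0.188
t 41.55 tcp [0.5298 0.423  0.0317] yang 94.02 down [ 0.001  0.    -1.   ] F [-0.8  0.3  0.1] op 0.188 j [ 0.52  0.54  1.68 -0.    0.92 -1.12]
clock: 42.22
eef_pos: [0.5284, 0.4223, 0.181]
tcp_rot: [-2.683, 1.567, -2.613]
wrist_force: [1.1, -0.2, -1.0]
opening: 0.186
t 42.23 tcp [0.5284 0.4223 0.181 ] yang 94.01 down [-0.004 -0.002 -1.   ] F [ 1.1 -0.2 -1. ] op 0.186 j [ 0.52  0.36  1.63 -0.    1.16 -1.12]
TURN [ 0.07   -0.0038  0.002 ] TRAVEL now-axes [ 0.0025 -0.7    -0.0575] target-axes [ 0.001  -0.7023 -0.0084]
```

View pics/w33.png

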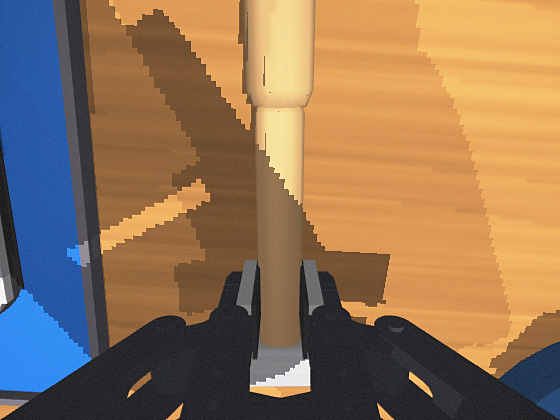

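```bash
python3 -c "
from h import *
p=arm.capture('wrist'); cv2.imwrite('pics/w34.png',p['image']); o=arm.get_obs(); M=R.from_euler('xyz',o['tcp_rot']).as_matrix()
dz=o['eef_pos'][2]-0.0305
for uv,z in [((280,107),.02),((257,107),.011),((304,107),.011),((258,200),.011),((302,200),.011)]:
  b=back(p,[uv],z+dz); print(uv,((b-o['eef_pos'])@M).round(4))
im=p['image'][:330,180:380]; cv2.imwrite('pics/w34.png',cv2.resize(im,None,fx=1.8,fy=1.8))
"
python3 -m pendant '[{"turn":[0.035,-0.004,0.002],"travel":[0,-0.05,0],"hand":1},{"turn":[0.035,0,0],"travel":[0,-0.06,-0.003],"hand":1},{"turn":[0,0,0],"travel":[0,-0.06,0],"hand":1},{"turn":[0,0,0],"travel":[0,-0.06,0],"hand":1},{"turn":[0,0,0],"travel":[0,-0.06,0],"hand":1},{"turn":[0,0,0],"travel":[0,-0.06,0],"hand":1},{"turn":[0,0,0],"travel":[0,-0.06,0],"hand":1},{"turn":[0,0,0],"travel":[0,-0.06,0],"hand":1}]' >/dev/null
python3 -c "
from h import *
go([0.52,-0.28,0.14],89.6)"
```

```text
(280, 107) [[ 0.0111  0.0006 -0.0702]]
(257, 107) [[ 0.0202 -0.0079 -0.0697]]
(304, 107) [[ 0.0201  0.0095 -0.0697]]
(258, 200) [[ 0.0198 -0.0082 -0.0338]]
(302, 200) [[ 0.0198  0.0094 -0.0338]]
t 43.27 tcp [ 0.5176 -0.0591  0.1616] yang 90.37 down [-0.035 -0.005 -0.999] F [ 1.4 -0.7 -3.6] op 0.185 j [-0.3   0.06  2.01 -0.02  1.09 -1.87]
TURN [ 0.0134 -0.0346  0.0051] TRAVEL now-axes [ 0.0226 -0.2208  0.0017] target-axes [ 0.0216 -0.2208  0.0039]
```

View pics/w34.png

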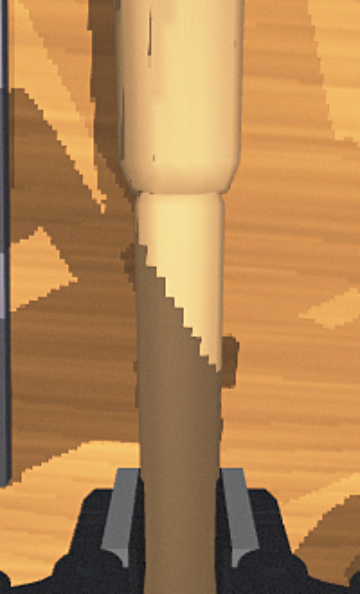

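```bash
python3 -m pendant '[{"turn":[0.013,-0.035,0.005],"travel":[0,-0.05,0.003],"hand":1},{"turn":[0,0,0],"travel":[0,-0.06,0.003],"hand":1},{"turn":[0,0,0],"travel":[0,-0.06,0.003],"hand":1},{"turn":[0,0,0],"travel":[0.0,-0.04,0],"hand":1},{"turn":[0,0,0],"travel":[0.02,0,0],"hand":1},{"turn":[0,0,0],"travel":[0.02,0,0],"hand":1},{"turn":[0,0,0],"travel":[0,0,0],"hand":1}]' >/dev/null
python3 -c "
from h import *
go([0.526,-0.2834,0.06],89.6)
p=cap('wrist','w35.png')
Y=(.464,-.283,-.4)
ov(p,'w35.png',130,430,0,420,1.4,[box(*Y,.255,.12,.01,.01),box(.562,-.2837,-.4,.02,.085,.005,.005),box(*Y,.22,.018,.005,.005)])"
```

```text
t 44.15 tcp [ 0.5139 -0.2733  0.1029] yang 89.16 down [-0.023  0.017 -1.   ] F [-0.7  0.6 -2.1] op 0.188 j [-0.66  0.27  1.9  -0.    1.   -2.22]
TURN [-0.0075 -0.0228 -0.0168] TRAVEL now-axes [ 0.0425 -0.0107  0.0132] target-axes [ 0.0429 -0.01    0.0121]
```

View pics/w35.png

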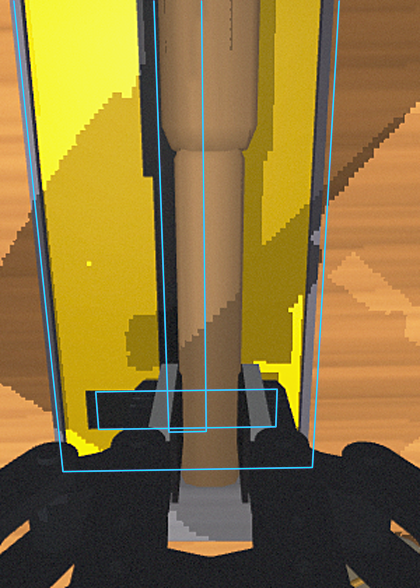

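```bash
python3 -m pendant '[{"turn":[-0.008,-0.023,-0.017],"travel":[0.01,-0.01,0.012],"hand":1},{"turn":[0,0,0],"travel":[0.015,0,0],"hand":1},{"turn":[0,0,0],"travel":[0.005,0,0],"hand":1},{"turn":[0,0,0],"travel":[0,0,0],"hand":1}]' >/dev/null
python3 -c "
from h import *
go([0.526,-0.2834,0.06],89.6)
p=cap('wrist','w36.png')
Y=(.464,-.283,-.4)
ov(p,'w36.png',130,430,0,420,1.4,[box(*Y,.255,.12,.01,.01),box(.562,-.2837,-.4,.02,.085,.005,.005),box(*Y,.22,.018,.005,.005)])"
```

```text
t 44.7 tcp [ 0.5263 -0.2805  0.0725] yang 89.83 down [ 0.  0. -1.] F [-0.9 -0.  -2. ] op 0.186 j [-0.66  0.33  1.89  0.    0.92 -2.23]
TURN [ 0.004   0.0003 -0.0001] TRAVEL now-axes [ 0.0125 -0.0029 -0.0003] target-axes [ 0.0125 -0.0029 -0.0003]
```

View pics/w36.png

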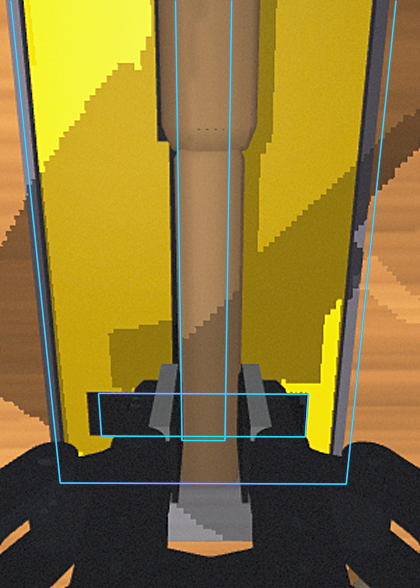

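```bash
python3 -m pendant '[{"turn":[0.004,0,0],"travel":[0.01,-0.004,0],"hand":1},{"turn":[0,0,0],"travel":[0.01,0,0],"hand":1},{"turn":[0,0,0],"travel":[0.005,0,0],"hand":1},{"turn":[0,0,0],"travel":[0,0,0],"hand":1}]' >/dev/null
python3 -c "
from h import *
go([0.526,-0.2842,0.0365],89.6)
p=cap('wrist','w37.png')
up(p,'w37.png',130,430,0,420,1.4)"
```

```text
t 45.25 tcp [ 0.5265 -0.2851  0.0467] yang 89.57 down [ 0.001 -0.001 -1.   ] F [-0.9 -0.4 -1.5] op 0.185 j [-0.67  0.38  1.89  0.    0.88 -2.23]
TURN [-0.0005  0.0013  0.0006] TRAVEL now-axes [ 0.0102  0.0009 -0.0005] target-axes [ 0.0102  0.0009 -0.0005]
```

View pics/w37.png

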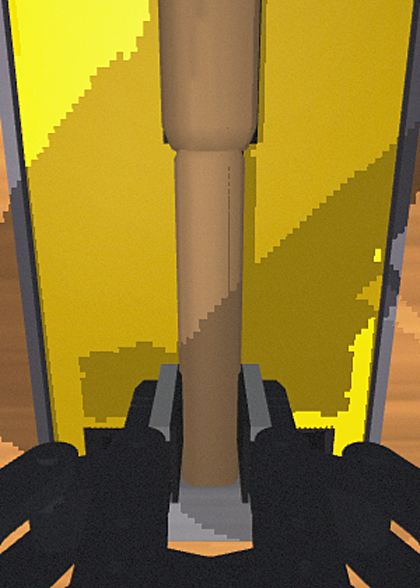

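```bash
python3 -m pendant '[{"turn":[0,0.001,0],"travel":[0.004,0,-0.0015],"hand":1},{"turn":[0,0,0],"travel":[0.003,0,0],"hand":1},{"turn":[0,0,0],"travel":[0,0,0],"hand":1}]' && python3 -m pendant '[{"turn":[0,0,0],"travel":[0.0015,0,0],"hand":1},{"turn":[0,0,0],"travel":[0,0,0],"hand":1}]' && python3 -m pendant '[{"turn":[0,0,0],"travel":[0.001,0,0],"hand":1},{"turn":[0,0,0],"travel":[0,0,0],"hand":1}]'
python3 -c "
from h import *
go([0.5255,-0.285,0.0365],89.6)
p=cap('wrist','w38.png')
up(p,'w38.png',130,430,0,420,1.4)"
```

```text
clock: 45.68
eef_pos: [0.5254, -0.2854, 0.04]
tcp_rot: [-0.811, 1.569, -0.819]
wrist_force: [0.4, 0.3, -1.5]
opening: 0.189
clock: 45.92
eef_pos: [0.5255, -0.2855, 0.0386]
tcp_rot: [-0.778, 1.568, -0.785]
wrist_force: [-1.2, -0.1, -2.1]
opening: 0.184
clock: 46.18
eef_pos: [0.5256, -0.2855, 0.0377]
tcp_rot: [-0.764, 1.568, -0.771]
wrist_force: [0.4, -0.2, -1.9]
opening: 0.185
t 46.17 tcp [ 0.5256 -0.2855  0.0377] yang 89.58 down [ 0.002 -0.002 -1.   ] F [ 0.4 -0.2 -1.9] op 0.185 j [-0.67  0.39  1.89 -0.    0.86 -2.23]
TURN [-0.0004  0.0019  0.0019] TRAVEL now-axes [ 0.0012  0.0005 -0.0001] target-axes [ 0.0012  0.0005 -0.0001]
```

View pics/w38.png

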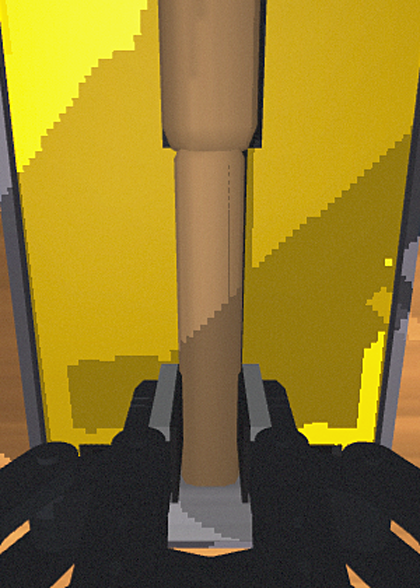

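```bash
python3 -m pendant '[{"turn":[0,0,0],"travel":[0.001,0.0007,0],"hand":1},{"turn":[0,0,0],"travel":[0,0,0],"hand":1}]' && python3 -m pendant '[{"turn":[0,0,0],"travel":[0.001,0,0],"hand":1},{"turn":[0,0,0],"travel":[0,0,0],"hand":1}]'&& python3 -m pendant '[{"turn":[0,0,0],"travel":[0.001,0,0],"hand":1},{"turn":[0,0,0],"travel":[0,0,0],"hand":1}]'
```

```text
clock: 46.48
eef_pos: [0.5257, -0.2849, 0.0368]
tcp_rot: [-0.758, 1.568, -0.765]
wrist_force: [-0.4, 0.8, -1.8]
opening: 0.184
clock: 46.72
eef_pos: [0.526, -0.2851, 0.0367]
tcp_rot: [-0.79, 1.568, -0.797]
wrist_force: [0.3, 0.6, -2.4]
opening: 0.189
clock: 46.98
eef_pos: [0.5262, -0.2852, 0.0367]
tcp_rot: [-0.81, 1.568, -0.817]
wrist_force: [0.7, 0.3, -1.6]
opening: 0.187
```

```bash
python3 -m pendant '[{"turn":[0,0,0],"travel":[0.0015,0,-0.0007],"hand":1},{"turn":[0,0,0],"travel":[0,0,0],"hand":1}]'; python3 -m pendant '[{"turn":[0,0,0],"travel":[0,0,0],"hand":0.5},{"turn":[0,0,0],"travel":[0,0,0],"hand":0.2},{"turn":[0,0,0],"travel":[0,0,0],"hand":-0.1},{"turn":[0,0,0],"travel":[-0.02,0,0],"hand":-0.1},{"turn":[0,0,0],"travel":[-0.04,0,0],"hand":-0.1},{"turn":[0,0,0],"travel":[-0.06,0,-0.02],"hand":-0.5},{"turn":[0,0,0],"travel":[-0.06,0,-0.03],"hand":-1},{"turn":[0,0,0],"travel":[0,0,0],"hand":-1}]' >/dev/null
python3 -c "
from h import *
import pickle
go([0.46,-0.28,0.3],90)
p=cap('wrist','w39.png'); pickle.dump(p,open('w39.pkl','wb'))
up(p,'w39.png',130,430,0,330,1.8)"
```

```text
clock: 47.22
eef_pos: [0.5263, -0.2853, 0.0367]
tcp_rot: [-0.571, 1.567, -0.579]
wrist_force: [-0.4, 0.7, -1.3]
opening: 0.185
t 48.23 tcp [ 0.4784 -0.2857  0.2216] yang 89.59 down [ 0.009 -0.008 -1.   ] F [ 0.2 -0.3 -0.1] op 0.997 j [-0.72  0.05  1.91  0.    1.17 -2.28]
TURN [-0.007   0.009   0.0078] TRAVEL now-axes [-0.0786  0.005  -0.0177] target-axes [-0.0784  0.0057 -0.0184]
```

View pics/w39.png

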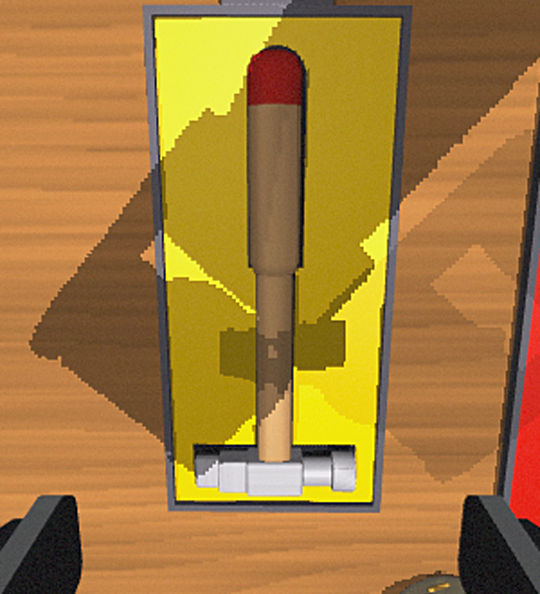

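```bash
python3 -m pendant '[{"turn":[-0.007,0.009,0.008],"travel":[-0.05,0.03,-0.01],"hand":-1},{"turn":[0,0,0],"travel":[-0.03,0.05,-0.01],"hand":-1},{"turn":[0,0,0],"travel":[0,0.06,0],"hand":-1},{"turn":[0,0,0],"travel":[0,0.06,0],"hand":-1},{"turn":[0,0,0],"travel":[0,0.06,0],"hand":-1},{"turn":[0,0,0],"travel":[0,0.06,0],"hand":-1},{"turn":[0,0,0],"travel":[0,0.06,0],"hand":-1},{"turn":[0,0,0],"travel":[0,0,0],"hand":-1}]' >/dev/null
python3 -c "
from h import *
st()
p=cap('wrist','w40.png'); q=cap('scene','s40.png'); t=cap('top','t40.png')
for n in ['plane','level','hammer_head','tape','jar']: print(n,[(np.round(r['point'],3).tolist(),round(r['confidence'],2)) for r in arm.look_for(n,q)][:2])
up(q,'s40.png',190,460,140,300,2.9)"
```

```text
t 49.27 tcp [0.4551 0.1081 0.297 ] yang 89.95 down [-0.014  0.011 -1.   ] F [ 0.7 -0.2  0.7] op 0.999 j [ 0.01 -0.21  2.02  0.01  1.35 -1.56]
plane [([0.487, 0.281, 0.032], 0.88)]
level [([0.337, -0.508, 0.018], 0.94), ([0.502, -0.098, 0.025], 0.76)]
hammer_head [([0.516, -0.281, 0.024], 0.64)]
tape [([0.502, 0.102, 0.056], 0.77), ([0.503, -0.096, 0.025], 0.47)]
jar []
```

View pics/w40.png

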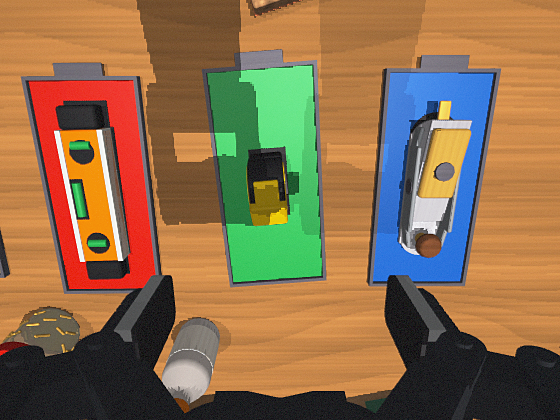

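View pics/s40.png

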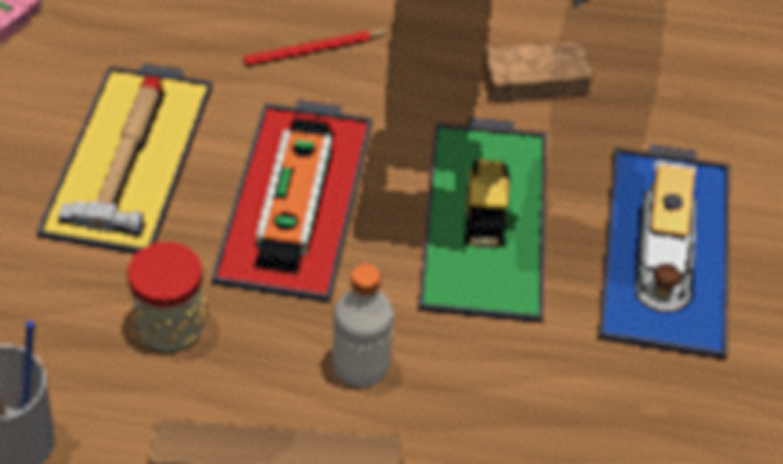

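```bash
python3 -c "
from h import *
st(); print(arm.job_done())"
```

```text
t 49.67 tcp [0.4564 0.103  0.2979] yang 89.4 down [-0.012  0.01  -1.   ] F [0.6 0.3 0.3] op 1.004 j [-0.   -0.21  2.01  0.01  1.35 -1.56]
the job is handed in; nothing more can be done
None
```

All four tools are back in their own trays, and I handed the job in at about 50 s of robot time. The tape went to the green tray first. I parked the hammer on the open bench, moved the plane to blue and the level to red, then put the hammer in yellow with its head on the painted head. Each tool was lowered until it just touched before I let go.

**Last checks:**
- **Position:** the final wrist and scene pictures show every tool centred on its outline to about 1–2 mm and lined up with it.
- **Largest offsets:** the plane sits perhaps 2 mm towards the knob end, and the hammer about 1.5 mm to one side.
- **Jar and bottle:** both stand where they were, by eye in the pictures.
- **Arm:** it was clear of everything at hand-in, at a TCP height of 0.30 m with the gripper open.

**Checks that failed or disagreed:**
- **Scene and top cameras:** they disagreed by about 4 mm on the tray positions, so I relied on the wrist view.
- **Wrist view:** its overlay sometimes drew the trays about 3% too large, though centred.
- **Networks in the last scene picture:** they did not report the jar at all, put the hammer head about 45 mm short of where the pictures show it, and ranked the pink look-alike above the real level.
- **Final top picture:** I took one but did not examine it.

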